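# Change the baskets over at the drip rack

### The arm

A 7-joint arm with a two-finger parallel gripper is mounted at the origin on the work surface. World frame = base frame: x ahead of the robot, y to its left, z up, the work surface at z = 0. Lengths are in m, angles in rad, forces in N, time in s.
With the tool pointing down it reaches from about 0.4 to 0.85 m from the base axis. Payload 10.4 kg.
Tool frame: the origin (TCP) lies at the very end of the fingers, on their centre line; the grasp point (between the pads) lies 19 mm behind it (manip.grip_point_offset is the distance from the TCP to the grasp point, in m); z points along the fingers, y is the line along which they close (so a half turn about z gives the same grasp; the last joint's range is limited). The gripper opens to 85 mm and grips with 20 to 120 N. Pads are 22 mm wide; open, the fingers measure 114 mm over their backs; the gripper's body (76 mm by 85 mm) begins 54 mm behind the grasp point. The pads swing forward as they close: fully open they stand 13 mm farther back than shut.
Start: joints at [-1.138, 0.332, -0.065, 1.46, 0.022, 1.35, -0.088], TCP at [0.275, 0.561, 0.231] pointing down, gripper open.
Joint ranges: [-2.6, 2.6], [-0.5, 2.12], [-1.47, 1.34], [0.16, 2.42], [-1.27, 4.41], [0.06, 2.06], [-2.6, 2.6]. Speed limits (rad/s): [2.22, 2.22, 2.79, 2.79, 3.14, 3.14, 3.14].

### API

Orientations are given as a unit quaternion [x, y, z, w].
In Python, from workcell import manip gives the robot as it stands. The module is installed in compiled form; this text tells all that it offers.
- The arm moves only by the tool step_arm, never from a script. Its argument "moves" is a list of rows, each a list of 7 numbers: the closure, from 0 (fully open) to 1 (shut), then the shift along the world's x, y, z in mm, then the turn, a rotation vector about the world's x, y, z in rad. In form: [[grip, tx, ty, tz, ax, ay, az], ...]. A call has 1 to 10 rows; each row is the pose to reach, as a shift and turn from the pose commanded when the call began; what a row does not reach only later rows make up. A row lasts 1/10 s, in which the tool goes at most 50 mm and 8.59 degrees, less where a joint would pass 70% of its speed; a pose out of reach is approached as far as the arm can. A call with a gripper value outside its range is refused whole. The fingers move at their own pace and stop on an object; "grip_force" is the grip in N (left out, the last holds). Time passes only in rows, so rows that repeat a pose let the fingers close. It gives the time, the measured TCP pose, the force, the opening and the grip force at its end, in the units of the state.
- manip.get_obs(): the state, without advancing time (a new reading comes with each control period).
- manip.camera(name): name is "scene" or "side" or "wrist"; returns a dict with "image" (384x512x3 uint8, blue, green, red), "K" (3x3 intrinsics, pixels), "rvec" (rotation vector, rad) and "tvec" (3), from world to camera coordinates, as OpenCV has them; the wrist camera has in their place "mount" (4x4, takes a point from camera to tool coordinates, whose origin is the TCP and whose axes are the flange's). Camera axes: x right, y down, z forward; pixel columns grow to the right and rows downward; lengths in m; the calibration is good to about 2 mm. The wrist camera is an equidistant fisheye: a pixel r from the principal point sees the ray r / f radians off the axis. A picture is of the moment at which its call begins: read the wrist's pose just before it. There is no depth.
- manip.hand_in(): hands the job in; it is judged then, once.
The state is a dict: "clock": time; "joint_pos": joint angles; "joint_velocities": joint speeds; "tau": joint torques, N m; "position": TCP position; "ee_rot": TCP orientation; "ft_force": force on the tool from outside, world axes, zero at the start; "torque": the same for the moment, N m; "grip_width": opening from 0.0 (shut) to 1.0 (fully open); "grasp_force": force on a finger pad.
Only numpy, scipy, OpenCV 4.12 (cv2) and the standard library are available. Lean on these libraries where they do the work, as an engineer would, in place of code of your own. Each camera call takes 0.05 s, during which the arm holds its last target. There are 200 camera calls.

### The job

Lift the tall narrow brass basket up off its hook on the drip rack and stand it upright on top of the round steel block, its whole foot on the steel; then take the wide low basket from the grey tray and hang it by its eye on the hook that has come free. Set the tall basket down gently, never tip a basket over so that its blanks fall out, and leave the other hung tools and the things on the table as they are.

Things in the scene. Friction and masses are not known exactly. Their poses are not given: they have to be found in the camera images.
- rack: Fixed aluminium drip rack; origin on the table below the middle hook seat; -x points to the robot, y along it. Three steel hooks at y = +110, 0, -110 mm point to -x from a cross bar (x 52 to 68, z 269 to 283). A light bar (x -15 to 25, z 350 to 372, 376 long) runs above the hooks. Posts 16 square, 377 high, at x 60, y +-180; feet there 30 wide, x -30 to 100, 12 high.
- hook0 (a point): Seat point of the hook at rack y = +110 mm, at z = 280 mm, rack axes. The hook is a flat strip 10 wide (y), 4 thick, its top face at this point; it runs from 52 mm behind the point (+x) to 16 mm in front, where a 4 mm thick upturned tip (12 to 16 mm in front) stands 12 mm above the top face.
- hook1 (a point): Seat point of the middle hook; same shape as hook0.
- hook2 (a point): Seat point of the hook at rack y = -110 mm; same shape as hook0.
- tall_basket: Tall narrow brass basket, hung on any of the hooks at the start. Origin: centre of its underside, z up. Cup 54 across, 55 high; wire bow in the y-z plane to z 80; flat stem 8 (x) by 14 (y) to z 186; on top a flat eye in the y-z plane, bars 6 thick, opening 28 wide, z 192 to 224 mm (a hook passes through along x). About 180 g; brass blanks lie in it.
- tall_basket_eye (a point): Underside of the top bar of its eye, at the middle (224 mm above its underside): the spot that rests on a hook.
- tall_basket_stem (a point): Point in its stem 116 mm below that spot (z = 108 mm): a good place to grip across the 14 mm width, along y.
- wide_basket: Wide low brass basket, standing in the grey tray at the start. Origin: centre of its underside, z up. Cup 76 across, 42 high; wire bow in the y-z plane to z 68; flat stem 8 (x) by 14 (y) to z 174; on top a flat eye in the y-z plane, bars 6 thick, opening 28 wide, z 180 to 212 mm (a hook passes through along x). Same turned half round. About 220 g.
- wide_basket_eye (a point): Underside of the top bar of its eye, at the middle (212 mm above its underside).
- wide_basket_stem (a point): Point in its stem 116 mm below that spot (z = 96 mm): a good place to grip across the 14 mm width, along y.
- bench: Black mat 160 (x) by 200 (y) by 3 mm, fixed, with the round steel block (110 in diameter, 22 high) on its middle. Origin under the middle.
- block_top (a point): Centre of the top face of the round steel block, 25 mm above the table.
- tray: Grey plastic tray, fixed, 150 (x) by 190 (y), 18 high, floor 5 mm, open on top. Origin under its middle.
- hung_hammer: Small hammer, hung head down on another hook by the same kind of eye; double-faced head 68 long (y) and 24 in diameter. Origin below the middle of its head, 162 mm below the hook seat. Leave alone.
- hung_template: Flat brass template, 50 wide (y) and 55 high, hung on another hook by the same kind of eye. Origin at its lower edge, 132 mm below the hook seat. Leave alone.
- beaker: Glass beaker in the tray beside the wide basket, 54 in diameter, 75 high. Origin under its centre. Leave alone.
- doming_block: Dark steel cube, 44 mm, standing on the black mat beside the round block. Origin under its centre. Leave alone.
- punch_pot: Wooden pot of steel punches in front of the rack, 60 in diameter, 136 high over all. Origin under its centre. Leave alone.
- jar: Amber jar left of the rack, 68 in diameter, 100 high. Leave alone.
- polish_can: Can right of the rack, 60 in diameter, 120 high. Leave alone.
There are look-alikes about, which are no part of the job. Leave any green or purple look-alike of the wide_basket alone.

How it is judged:
By the outcome, as a careful person would: the job done as asked, in the order asked, and still so for the second after the job is handed in, with the robot touching nothing.
It also fails if it takes over 64 s, if anything falls off the work surface, if the arm or the gripper's body presses on something with over 40 N, if the wrist force passes 120 N, or if a joint passes its speed limit or range.

## Working session

There is one attempt and no reset: what is moved stays moved. The work goes in short steps, Python scripts to look and compute and a tool call to move; the robot and the scene stay as the last step left them, time stands still between calls to the robot, and variables do not carry over. Pictures are saved under pics/ and viewed, at most 10 in all, crops included, and the job is handed in when it is done.

Besides the shell and the picture viewer there is one more tool, called after "Request:" as a command line: name --pt "numbers of a row" for each row, then --argument value for the rest. step_arm: Moves the arm, as the interface text tells. Its arguments: {"type":"object","properties":{"moves":{"type":"array","items":{"type":"array","items":{"type":"number"}}},"grip_force":{"type":"number"}},"required":["moves"]}

```bash
mkdir -p pics
cat > h.py <<'E'
import numpy as np, cv2
from workcell import manip
from scipy.spatial.transform import Rotation as R
def snap(n,f):
    c=manip.camera(n); cv2.imwrite('pics/'+f,c['image']); 
    np.savez('pics/'+f+'.npz',**{k:v for k,v in c.items() if isinstance(v,(np.ndarray,list,tuple))}); return c
def ray(c,uv):
    uv=np.array(uv,float); K=np.array(c['K']); Rm=cv2.Rodrigues(np.array(c['rvec'],float))[0]
    d=Rm.T@np.linalg.inv(K)@np.array([*uv,1]); return (-Rm.T@np.array(c['tvec'],float).ravel()), d/np.linalg.norm(d)
def onz(c,uv,z):
    o,d=ray(c,uv); return o+d*(z-o[2])/d[2]
def tri(c1,u1,c2,u2):
    o1,d1=ray(c1,u1);o2,d2=ray(c2,u2)
    s=np.linalg.lstsq(np.array([d1,-d2]).T,o2-o1,rcond=None)[0]
    p,q=o1+s[0]*d1,o2+s[1]*d2; return (p+q)/2,np.linalg.norm(p-q)
def proj(c,P):
    return cv2.projectPoints(np.array(P,float).reshape(-1,3),np.array(c['rvec'],float),np.array(c['tvec'],float),np.array(c['K']),None)[0].reshape(-1,2)
E
python3 - <<'E'
from h import *
for n in('scene','side'):
    c=snap(n,n+'0.png'); o,d=ray(c,(256,192)); print(n,o,d,c['K'][0][0])
a=cv2.imread('pics/scene0.png');b=cv2.imread('pics/side0.png')
cv2.imwrite('pics/s0.png',cv2.resize(a,(800,600),interpolation=cv2.INTER_CUBIC));cv2.imwrite('pics/d0.png',cv2.resize(b,(800,600),interpolation=cv2.INTER_CUBIC))
o=manip.get_obs();print(o)
E
```

```text
scene [1.52599528 0.18768917 0.88171791] [-0.82948683 -0.15669238 -0.53609616] 473.22531969877696
side [ 0.20622692 -0.86183607  0.98380097] [ 0.2368087   0.70536297 -0.66812029] 363.8534149225278
{'clock': 0.1, 'joint_pos': array([-1.13761071,  0.33282364, -0.06471554,  1.46086355,  0.02158176,
        1.34990266, -0.08849873]), 'joint_velocities': array([-0.00040907, -0.00211983,  0.00044616, -0.00144999,  0.00041709,
        0.0002148 , -0.00154812]), 'tau': array([ 5.83656092e-04, -6.26742840e+01,  4.84068948e-02, -3.92431319e+01,
        1.62834674e-02,  7.05163489e-03, -5.49827678e-05]), 'position': array([0.27494387, 0.56089592, 0.23058321]), 'ee_rot': array([ 2.25910028e-01,  9.74147953e-01, -6.38309763e-04, -1.29485827e-04]), 'ft_force': array([ 0.27028246, -0.19427063, -0.78181802]), 'torque': array([ 0.06198646, -0.02689765,  0.02778193]), 'grasp_force': 0.0, 'grip_width': 0.999938059826818}
```

View pics/s0.png

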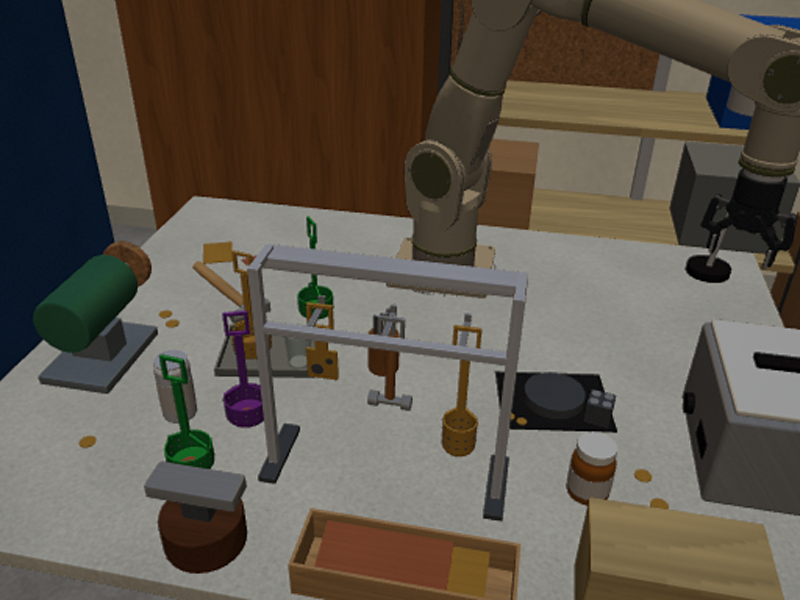

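View pics/d0.png

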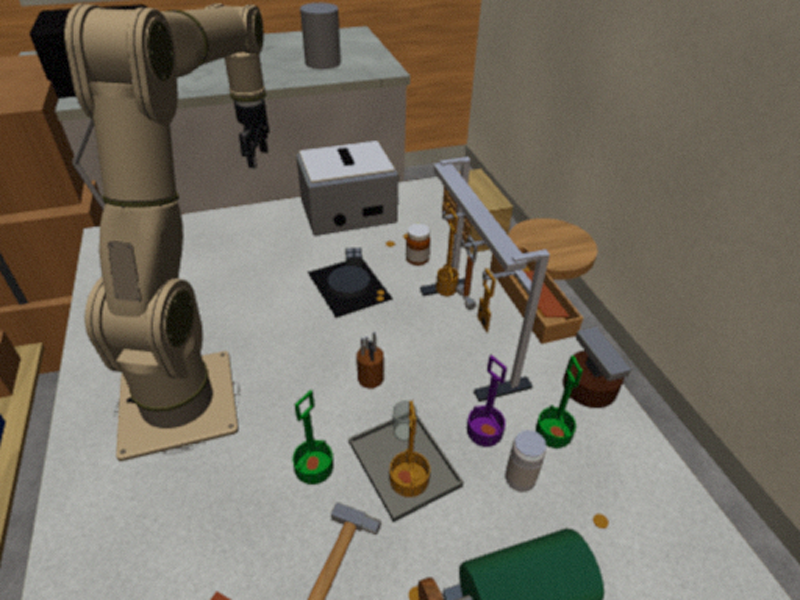

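What could be taken for the baskets, in 800x600 scene pixels:
- Brass tall basket on the right-hand hook: (462,390), which is my choice for the tall one.
- Brass template: (320,350).
- Brass basket in the grey tray: (248,320), side view (410,460), which is my choice for the wide one.
- Purple look-alike: (240,370).
- Green look-alikes: (180,410) and (313,270).

I'll check both choices in a close crop and measure them with masks.

Run:
```python
from h import *
a=cv2.imread('pics/scene0.png');b=cv2.imread('pics/side0.png')
def cr(im,x,y,w=100,h=75): return cv2.resize(im[y:y+h,x:x+w],(400,300),interpolation=cv2.INTER_CUBIC)
g=np.vstack([np.hstack([cr(a,255,195,140,105),cr(b,240,100,140,105)]),np.hstack([cr(a,125,150,100,75),cr(b,220,250,100,75)])])
cv2.imwrite('pics/crop0.png',g)
for n,im in(('scene',a),('side',b)):
    hsv=cv2.cvtColor(im,cv2.COLOR_BGR2HSV)
    m=cv2.inRange(hsv,(12,130,60),(28,255,255))
    k,l,s,ce=cv2.connectedComponentsWithStats(m)
    for i in range(1,k):
        if s[i,4]>25: print(n,s[i],ce[i].round(1))
```

```text
scene [   74     0   198   147 20924] [176.5  64.8]
scene [289   0  14  42 240] [293.8  15.2]
scene [ 326    7   96   51 3069] [372.1  36.1]
scene [319  76 159  16 674] [397.9  83.6]
scene [ 305  108   37   39 1098] [324.6 127.6]
scene [ 66 155  30  28 359] [ 83.5 165.1]
scene [124 155  40  75 642] [147.8 182.1]
scene [490 169  18   6  58] [499.5 171.9]
scene [196 194  17  17 114] [204.8 199.8]
scene [102 199   8   4  26] [105.5 200.5]
scene [106 205   8   4  27] [109.9 206.5]
scene [149 205   8   7  37] [152.9 208.1]
scene [290 208  18  15  88] [298.8 213.1]
scene [196 218  20  25 339] [205.8 230.5]
scene [247 225   6  31 129] [249.3 239.6]
scene [283 231  23  61 698] [294.2 268.7]
scene [330 267   7   5  27] [333.2 269. ]
scene [ 51 279  10   7  55] [ 55.6 282.2]
scene [367 288  27  18 197] [379.6 299. ]
scene [406 301  11   7  60] [411.2 304. ]
scene [416 319  12   7  58] [421.6 322.2]
scene [375 320   3  28  32] [376.8 334.2]
scene [ 187  327  144   56 1774] [282.3 353. ]
scene [ 373  344  105   40 1013] [408.3 376.8]
scene [ 185  361  121   23 1302] [227.5 375.7]
side [   0    0   60  239 8515] [ 21.6 125.5]
side [  57    0  251   97 6128] [252.5  33. ]
side [280 122  13  67 394] [286.9 161.8]
side [314 133  14  15 111] [321.5 138.1]
side [296 140  12  14  73] [300.4 147.6]
side [ 325  140   56   79 1847] [356.3 170.5]
side [259 150  16  10  55] [266.1 154.9]
side [315 164   7  10  29] [317.8 169.5]
side [297 166   5  23  42] [299.4 176.9]
side [335 168   8   6  26] [338.5 170.9]
side [306 172  11  40 119] [311.4 190.9]
side [319 177  19  25 183] [329.7 186. ]
side [241 185   5   8  32] [243.1 188.6]
side [229 223  16  25 169] [237.1 232.8]
side [  0 244   8  11  54] [  2.4 249.8]
side [249 257  26  61 670] [262.  297.9]
side [380 329   9   9  60] [384.  333.2]
side [198 334  30  50 430] [212.5 360.1]
side [269 370  14  14 118] [275.5 377. ]
side [262 375   7   9  49] [264.9 379.8]
```

View pics/crop0.png

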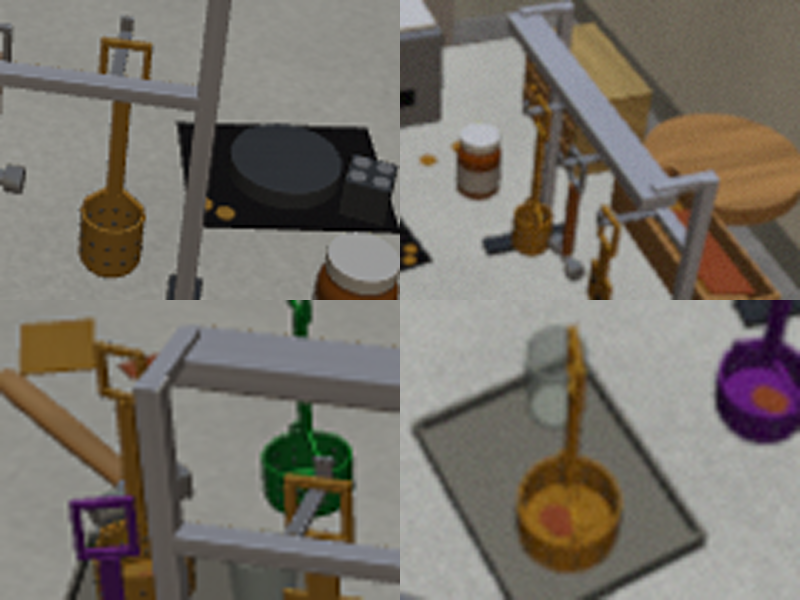

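The crop confirms both choices. The tall brass basket hangs on the hook beside the round block, with its cup at about scene (294,275) native. The brass wide basket in the tray has its eye bar at scene (156,162) and its cup at side (262,305). Next I'll triangulate.

Run:
```python
from h import *
np.set_printoptions(precision=4,suppress=True)
C={n:dict(np.load(f'pics/{n}0.png.npz')) for n in('scene','side')}
S,D=C['scene'],C['side']
def mask(n,box):
    h=cv2.cvtColor(C[n]['image'],cv2.COLOR_BGR2HSV); m=cv2.inRange(h,(10,110,40),(30,255,255)); x,y,w,hh=box
    z=np.zeros_like(m); z[y:y+hh,x:x+w]=m[y:y+hh,x:x+w]; return z
def rows(m):
    for y in range(384):
        xs=np.where(m[y])[0]
        if len(xs): yield y,xs.min(),xs.max(),len(xs)
for n,b in(('scene',(280,205,32,90)),('side',(278,120,20,72)),('side',(245,253,34,66))):
    r=list(rows(mask(n,b))); print(n,[(int(y),int(a),int(c)) for y,a,c,k in r][::3])
H=[onz(S,p,.292) for p in((299.5,201.3),(249.6,197),(205.7,190.5))]
print('tips',H)
print('wide eye',tri(S,(155.8,162.3),D,(263.5,256.5)))
for p in ((150,161.8),(161.7,163)): print('wide eye ends',onz(S,p,.22))
# bench circle: dark discs
print('block scene',onz(S,(255+285*.35,195+162*.35),.025))
print('block side',onz(D,(349*.64,281*.64),.025))
print('tri block',tri(S,(255+285*.35,195+162*.35),D,(349*.64,281*.64)))
print('tray corners',[onz(D,p,.018) for p in((349*.64,440*.64),(409*.64,413*.64),(461*.64,482*.64),(395*.64,516*.64))])
print('pot',onz(D,(370*.64,375*.64),.03),'jar',onz(D,(418*.64,245*.64),.05),'beaker',onz(D,(404*.64,420*.64),.04),'purple',onz(D,(486*.64,430*.64),.03),'green',onz(D,(313*.64,463*.64),.03),'dome',onz(D,(353*.64,256*.64),.03))
```

```text
scene [(208, 291, 293), (211, 290, 307), (214, 290, 307), (217, 290, 307), (220, 290, 306), (230, 295, 295), (233, 295, 299), (236, 294, 299), (239, 294, 299), (242, 294, 299), (245, 294, 298), (248, 293, 298), (251, 293, 298), (254, 293, 298), (257, 293, 297), (260, 292, 297), (263, 286, 300), (266, 284, 303), (269, 284, 304), (272, 284, 304), (275, 284, 304), (278, 283, 304), (281, 283, 303), (284, 283, 303), (287, 285, 302), (290, 288, 299)]
side [(121, 285, 285), (124, 284, 287), (127, 284, 289), (130, 284, 291), (133, 284, 291), (136, 286, 291), (139, 290, 297), (142, 287, 297), (145, 288, 297), (148, 288, 297), (151, 288, 297), (154, 287, 290), (157, 287, 289), (160, 287, 289), (163, 287, 289), (166, 286, 288), (169, 285, 288), (172, 281, 291), (175, 280, 292), (178, 280, 292), (181, 280, 297), (184, 279, 297), (187, 281, 297)]
side [(257, 262, 263), (260, 262, 264), (263, 262, 265), (266, 262, 265), (269, 262, 266), (272, 262, 265), (275, 262, 265), (278, 262, 264), (281, 262, 264), (284, 262, 264), (287, 260, 264), (290, 255, 268), (293, 252, 272), (296, 250, 273), (299, 250,
[... 164 characters left out ...]
.0052, 0.292 ]), array([ 0.6331, -0.1003,  0.292 ])]
wide eye (array([ 0.4183, -0.3109,  0.2274]), np.float64(0.006481149002393254))
wide eye ends [ 0.4106 -0.3353  0.22  ]
wide eye ends [ 0.4098 -0.3001  0.22  ]
block scene [0.4478 0.2719 0.025 ]
block side [0.4408 0.2594 0.025 ]
tri block (array([0.4418, 0.271 , 0.0179]), np.float64(0.004813769078666715))
tray corners [array([ 0.3248, -0.21  ,  0.018 ]), array([ 0.4596, -0.1826,  0.018 ]), array([ 0.503 , -0.3615,  0.018 ]), array([ 0.3649, -0.3885,  0.018 ])]
pot [ 0.407  -0.0697  0.03  ] jar [0.6539 0.3263 0.05  ] beaker [ 0.4388 -0.2115  0.04  ] purple [ 0.5911 -0.276   0.03  ] green [ 0.2461 -0.2477  0.03  ] dome [0.4756 0.354  0.03  ]
```

```bash
cat >> h.py <<'E'
np.set_printoptions(precision=4,suppress=True)
def Rt(tilt,yaw=0):  # tool z from down tilted to +x, then yaw about z (deg)
    return R.from_euler('z',yaw,degrees=True)*R.from_euler('y',-tilt,degrees=True)*R.from_matrix([[-1,0,0],[0,1,0],[0,0,-1]])
def goto(p,tilt,yaw=0,grip=True,cmd=None):
    o=manip.get_obs(); r0=R.from_quat(o['ee_rot']); p0=o['position']
    if cmd is not None: p0,r0=cmd
    r1=Rt(tilt,yaw); t=np.array(p,float)
    if grip: t=t+r1.apply([0,0,manip.grip_point_offset])
    print('move mm',(t-p0)*1e3,'rotvec',(r1*r0.inv()).as_rotvec(),'now',p0,o['clock'],'J',o['joint_pos'])
E
python3 - <<'E'
from h import *
goto((.51,.117,.25),55,0)
E
```

```text
move mm [ 250.3743 -443.8959    8.6909] rotvec [-0.2174 -0.943   0.4206] now [0.2749 0.5609 0.2306] 0.1 J [-1.1376  0.3328 -0.0647  1.4609  0.0216  1.3499 -0.0885]
```

Request:
step_arm --pt "0 250 -444 60 0 0 0.456" --pt "0 250 -444 60 0 0 0.456" --pt "0 250 -444 60 0 0 0.456" --pt "0 250 -444 60 0 0 0.456" --pt "0 250 -444 60 0 0 0.456" --pt "0 250 -444 60 0 0 0.456" --pt "0 250 -444 60 0 0 0.456" --pt "0 250 -444 60 0 0 0.456" --pt "0 250 -444 60 0 0 0.456" --pt "0 250 -444 60 0 0 0.456"

```text
clock: 1.1
position: [0.5176, 0.1295, 0.2896]
ee_rot: [-0.0, 1.0, 0.0, -0.0]
ft_force: [1.5, 0.9, -0.7]
grip_width: 1.005
grasp_force: 0.0
```

Run:
```python
from h import *
goto((.51,.117,.25),55,0)
```

```text
move mm [  7.7662 -12.4655 -50.2951] rotvec [ 0.     -0.96   -0.0003] now [0.5176 0.1295 0.2896] 1.1 J [-0.5514  0.0977  0.2392  1.6244 -0.0235  1.4223  1.2613]
```

Request:
step_arm --pt "0 0 -13 0 0 -0.15 0" --pt "0 0 -13 0 0 -0.3 0" --pt "0 0 -13 0 0 -0.45 0" --pt "0 0 -13 0 0 -0.6 0" --pt "0 0 -13 0 0 -0.75 0" --pt "0 0 -13 0 0 -0.9 0" --pt "0 0 -13 0 0 -0.96 0" --pt "0 0 -13 0 0 -0.96 0"

```text
clock: 1.9
position: [0.5156, 0.1174, 0.2873]
ee_rot: [-0.001, 0.887, -0.001, 0.461]
ft_force: [0.5, -1.1, -0.6]
grip_width: 1.0
grasp_force: 0.0
```

Run:
```python
from h import *
goto((.51,.117,.25),55,0)
c=snap('wrist','w1.png');print(c['K'],c['mount'])
```

```text
move mm [  9.6746  -0.4251 -47.9977] rotvec [ 0.0029 -0.0007 -0.0001] now [0.5156 0.1174 0.2873] 1.9 J [-0.3603 -0.4444 -0.2179  2.3869  0.8853  0.5121  0.3343]
[[297.3186   0.     248.6854]
 [  0.     297.3186 191.973 ]
 [  0.       0.       1.    ]] [[ 0.001  -0.9473 -0.3204  0.0822]
 [ 1.      0.001   0.0001 -0.0008]
 [ 0.0002 -0.3204  0.9473 -0.1417]
 [ 0.      0.      0.      1.    ]]
```

View pics/w1.png

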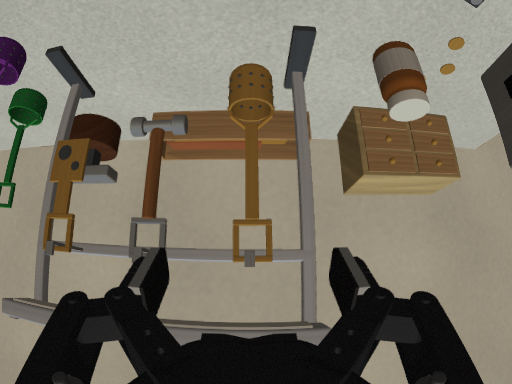

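Request:
step_arm --pt "0 30 0 -40 0 0 0" --pt "0 60 0 -80 0 0 0" --pt "0 70 0 -98 0 0 0" --pt "0 70 0 -98 0 0 0" --pt "0 70 0 -98 0 0 0"

```text
clock: 2.45
position: [0.5883, 0.1175, 0.19]
ee_rot: [0.001, 0.888, -0.001, 0.461]
ft_force: [-0.3, 0.4, 0.3]
grip_width: 0.999
grasp_force: 0.0
```

```bash
cat >> h.py <<'E'
def wsnap(f):
    o=manip.get_obs(); c=snap('wrist',f); np.savez('pics/'+f+'.npz',image=c['image'],K=c['K'],mount=c['mount'],p=o['position'],q=o['ee_rot'])
    return np.load('pics/'+f+'.npz')
def wray(c,uv):
    K=c['K']; x=(uv[0]-K[0,2])/K[0,0]; y=(uv[1]-K[1,2])/K[1,1]; r=np.hypot(x,y)
    d=np.array([np.sin(r)*x/r,np.sin(r)*y/r,np.cos(r)]) if r>1e-9 else np.array([0,0,1.])
    M=c['mount']; Rw=R.from_quat(c['q']).as_matrix()
    return c['p']+Rw@M[:3,3], Rw@M[:3,:3]@d
def wproj(c,P):
    M=c['mount'];Rw=R.from_quat(c['q']).as_matrix(); q=M[:3,:3].T@(Rw.T@(np.array(P)-c['p'])-M[:3,3])
    t=np.arctan2(np.hypot(q[0],q[1]),q[2]);n=np.hypot(q[0],q[1]);K=c['K']
    return np.array([K[0,2]+K[0,0]*t*q[0]/n,K[1,2]+K[1,1]*t*q[1]/n])
def wtri(c1,u1,c2,u2):
    o1,d1=wray(c1,u1);o2,d2=wray(c2,u2)
    s=np.linalg.lstsq(np.array([d1,-d2]).T,o2-o1,rcond=None)[0]
    return (o1+s[0]*d1+o2+s[1]*d2)/2,np.linalg.norm(o1+s[0]*d1-o2-s[1]*d2)
def eye(c,box,lo=(10,110,40),hi=(30,255,255)):
    """eye opening: hole contours in the brass mask inside box; prints rows of mask for the stem"""
    m=cv2.inRange(cv2.cvtColor(c['image'],cv2.COLOR_BGR2HSV),lo,hi); x,y,w,h=box
    z=np.zeros_like(m); z[y:y+h,x:x+w]=m[y:y+h,x:x+w]; return z
E
python3 - <<'E'
from h import *
o=manip.get_obs();print(o['position'],o['joint_pos'])
w1=dict(np.load('pics/w1.png.npz')); w1['p']=np.array([.5156,.1174,.2873]);w1['q']=np.array([-.001,.887,-.001,.461])
w2=wsnap('w2.png')
for c in(w1,w2):
    m=cv2.inRange(cv2.cvtColor(c['image'],cv2.COLOR_BGR2HSV),(10,110,40),(30,255,255))
    k,l,s,ce=cv2.connectedComponentsWithStats(m)
    for i in range(1,k):
        if s[i,4]>400: print(s[i],ce[i])
E
```

```text
[0.5883 0.1175 0.19  ] [-0.1607 -0.0903 -0.3305  2.3636  1.6298  0.3799 -0.3866]
[  142    64   155   198 10459] [228.7906 142.9736]
[380  69  47  33 920] [401.6478  82.1609]
[ 338  107  122   87 7080] [394.2939 146.2955]
[  43  114   74  138 3247] [ 74.04   171.1565]
[410  61  53  30 469] [432.6759  69.9701]
[  128    94   183   242 13942] [235.0306 178.334 ]
[  354   101   140   135 11279] [420.8184 175.8107]
[  35  143   51   51 1526] [ 59.1337 166.8421]
[ 107  190   24  102 1701] [118.0423 238.4921]
[   0  200   40  148 3121] [ 16.6584 260.2269]
```

View pics/w2.png

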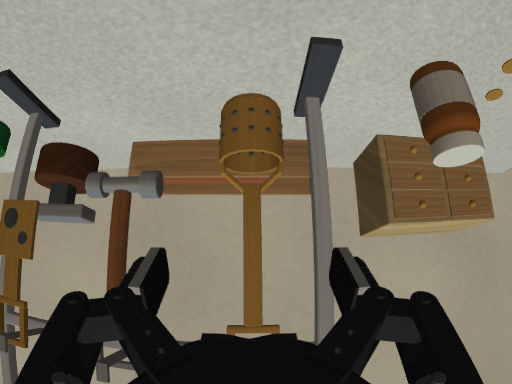

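Run:
```python
from h import *
w1=dict(np.load('pics/w1.png.npz')); w1['p']=np.array([.5156,.1174,.2873]);w1['q']=np.array([-.001,.887,-.001,.461])
w2=np.load('pics/w2.png.npz')
def run(m,y,x0=252):
    a=b=x0
    while m[y,a-1]: a-=1
    while m[y,b+1]: b+=1
    return int(a),int(b)
M=[]
for c in(w1,w2):
    m=cv2.inRange(cv2.cvtColor(c['image'],cv2.COLOR_BGR2HSV),(8,120,40),(28,255,255)); M.append(m)
print([(y,run(M[0],y)) for y in list(range(108,136,3))+[150,170,190,210]+list(range(215,226))])
print([(y,run(M[1],y)) for y in list(range(160,205,4))+[220,240,260,280,300]+list(range(318,338,2))])
```

```text
[(108, (252, 273)), (111, (207, 289)), (114, (185, 293)), (117, (187, 293)), (120, (188, 293)), (123, (188, 293)), (126, (188, 294)), (129, (188, 294)), (132, (188, 294)), (135, (185, 294)), (150, (149, 295)), (170, (246, 257)), (190, (246, 257)), (210, (246, 258)), (215, (246, 258)), (216, (246, 258)), (217, (246, 258)), (218, (246, 258)), (219, (246, 258)), (220, (234, 270)), (221, (234, 270)), (222, (234, 271)), (223, (233, 271)), (224, (234, 270)), (225, (252, 252))]
[(160, (131, 307)), (164, (130, 308)), (168, (129, 308)), (172, (162, 308)), (176, (213, 253)), (180, (163, 309)), (184, (164, 309)), (188, (164, 309)), (192, (163, 309)), (196, (244, 259)), (200, (244, 260)), (204, (244, 260)), (220, (244, 260)), (240, (244, 260)), (260, (244, 261)), (280, (244, 261)), (300, (244, 261)), (318, (244, 261)), (320, (244, 261)), (322, (244, 261)), (324, (244, 261)), (326, (227, 278)), (328, (227, 278)), (330, (227, 278)), (332, (227, 278)), (334, (252, 252)), (336, (252, 252))]
```

Run:
```python
from h import *
w1=dict(np.load('pics/w1.png.npz')); w1['p']=np.array([.5156,.1174,.2873]);w1['q']=R.from_quat([-.001,.887,-.001,.461]).as_quat()
w2=np.load('pics/w2.png.npz')
a=wtri(w1,(252.2,219.6),w2,(252.6,325.3)); print('eye bottom edge (z186 of basket)',a)
b=wtri(w1,(252.2,224.6),w2,(252.6,333)); print('opening bottom z192',b)
for P in((.64,.117,.24),(.65,.117,.164)): print(wproj(w2,P))
# depth from widths: eye 40 outer
for u in((227,329.5),(279,329.5)):
    o,d=wray(w2,u); print('x plane',o+d*((a[0][0]-o[0])/d[0]))
```

```text
eye bottom edge (z186 of basket) (array([0.6564, 0.1201, 0.242 ]), np.float64(0.0005799695050581824))
opening bottom z192 (array([0.654 , 0.12  , 0.2477]), np.float64(0.0005668574696662709))
[248.9541 326.2082]
[249.1882 224.5314]
x plane [0.6564 0.1002 0.2456]
x plane [0.6564 0.14   0.2457]
```

Request:
step_arm --pt "0 10 2.5 -20 0 0 0" --pt "0 20 2.5 -37 0 0 0" --pt "0 42 2.5 -37 0 0 0" --pt "0 64 2.5 -37 0 0 0" --pt "0 84 2.5 -37 0 0 0" --pt "0 84 2.5 -37 0 0 0" --pt "0 84 2.5 -37 0 0 0" --grip_force 40

```text
clock: 3.2
position: [0.6716, 0.1209, 0.1558]
ee_rot: [0.0, 0.887, -0.0, 0.462]
ft_force: [-1.0, 0.2, -0.4]
grip_width: 0.998
grasp_force: 0.0
```

Run:
```python
from h import *
goto((.657,.120,.164),55,0)
w=wsnap('w3.png')
```

```text
move mm [ 0.7121 -0.9497 -2.5267] rotvec [0.0004 0.0017 0.0007] now [0.6716 0.1209 0.1558] 3.2 J [-0.1425  0.1565 -0.2807  2.2122  1.9451  0.3966 -0.6162]
```

View pics/w3.png

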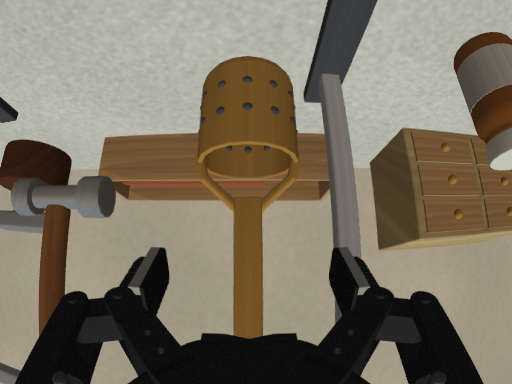

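The stem sits centred between the pads, at x≈248 px. Closing now.

Request:
step_arm --pt "1 0 -0.5 -1 0 0 0" --pt "1 0 -0.5 -1 0 0 0" --pt "1 0 -0.5 -1 0 0 0" --pt "1 0 -0.5 -1 0 0 0" --pt "1 0 -0.5 -1 0 0 0" --pt "1 0 -0.5 -1 0 0 0" --pt "1 0 -0.5 -1 0 0 0" --pt "1 0 -0.5 -1 0 0 0" --grip_force 40

```text
clock: 4.05
position: [0.6712, 0.1205, 0.1535]
ee_rot: [-0.0, 0.887, 0.0, 0.462]
ft_force: [-0.2, 0.2, 1.1]
grip_width: 0.152
grasp_force: 42.0
```

Request:
step_arm --pt "1 0 0 6 0 0 0" --pt "1 0 0 12 0 0 0" --pt "1 0 0 18 0 0 0" --pt "1 0 0 24 0 0 0" --pt "1 0 0 26 0 0 0" --pt "1 0 0 26 0 0 0"

```text
clock: 4.65
position: [0.671, 0.1204, 0.1793]
ee_rot: [-0.0, 0.887, 0.0, 0.462]
ft_force: [0.5, 0.2, -1.4]
grip_width: 0.152
grasp_force: 41.8
```

Run:
```python
from h import *
w=wsnap('w4.png'); s=snap('scene','s4.png');d=snap('side','d4.png')
a=np.hstack([cv2.resize(s['image'][185:305,230:350],(400,400)),cv2.resize(w['image'][40:360,90:410],(400,400))])
cv2.imwrite('pics/c4.png',a)
```

```text
(no output)
```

View pics/c4.png

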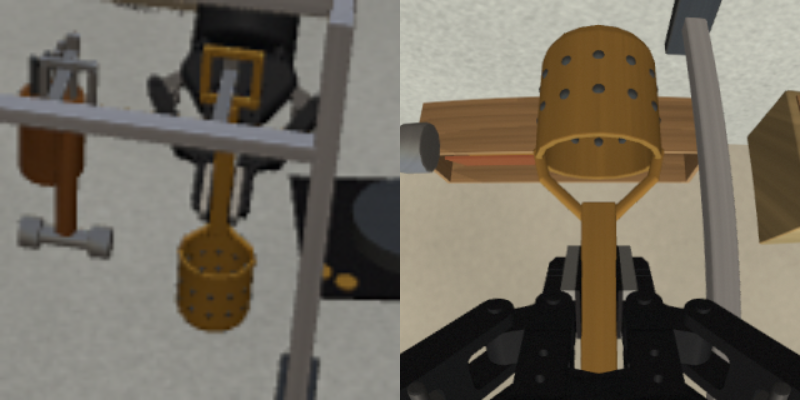

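Request:
step_arm --pt "1 0 0 -6 0 0 0" --pt "1 0 0 -6 0 0 0" --pt "1 -12 0 -6 0 0 0" --pt "1 -24 0 -6 0 0 0" --pt "1 -38 0 -6 0 0 0" --pt "1 -54 0 -6 0 0 0" --pt "1 -74 0 -6 0 0 0" --pt "1 -90 0 -6 0 0 0" --pt "1 -90 0 -6 0 0 0"

```text
clock: 5.7
position: [0.5788, 0.1205, 0.1733]
ee_rot: [-0.001, 0.887, -0.0, 0.462]
ft_force: [0.4, -0.1, -2.2]
grip_width: 0.16
grasp_force: 41.8
```

Run:
```python
from h import *
o=manip.get_obs();print(o['position'],o['joint_pos'],o['ft_force'])
w=wsnap('w5.png')
S,D=snap('scene','s5.png'),snap('side','d5.png')
# block top: refine in both views. dark round contour
for n,c,box in(('scene',S,(300,225,100,60)),('side',D,(190,155,70,55))):
    g=cv2.cvtColor(c['image'],cv2.COLOR_BGR2GRAY);x,y,w_,h=box
    cr=g[y:y+h,x:x+w_]
    m=cv2.inRange(cr,38,85)
    k,l,s,ce=cv2.connectedComponentsWithStats(m)
    for i in range(1,k):
        if s[i,4]>150: print(n,s[i]+np.array([x,y,0,0,0]),ce[i]+[x,y], np.median(cr[l==i]))
    print(np.percentile(cr,[5,20,40]))
# predicted images of block circle
def circ(cx,cy,z,r=.055): return np.array([[cx+r*np.cos(t),cy+r*np.sin(t),z] for t in np.linspace(0,6.28,60)])
v=[]
for c,box in((S,(290,205,120,90)),(D,(180,145,120,90))):
    x,y,w_,h=box; v.append(cv2.resize(c['image'][y:y+h,x:x+w_],(400,300),interpolation=cv2.INTER_CUBIC))
cv2.imwrite('pics/c5.png',np.hstack(v))
```

```text
[0.5788 0.1205 0.1733] [-0.1789 -0.0728 -0.335   2.3965  1.741   0.4043 -0.5158] [ 0.4487 -0.0833 -2.1778]
scene [ 300  225   80   60 1461] [336.0664 249.6016] 50.0
[16. 29. 59.]
side [210 170  27  18 353] [222.8584 178.3031] 47.0
[12.45 24.   64.6 ]
```

View pics/c5.png

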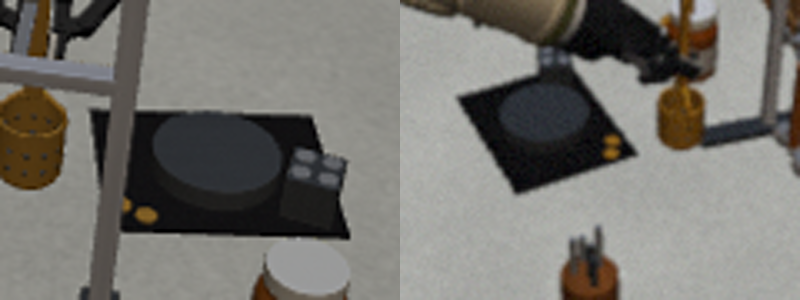

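Run:
```python
from h import *
S,D=[dict(np.load(f'pics/{n}5.png.npz')) for n in 'sd']
s,d=(355.1,250.9),(223.2,178.6)
print(tri(S,s,D,d),onz(S,s,.025),onz(D,d,.025))
for u in((335.6,250),(374.6,252)): print('scene lr',onz(S,u,.025))
for u in((209.8,178.5),(237,178.5),(223.3,169.2),(223.3,188.4)): print('side lr',onz(D,u,.025))
# mat corners
print('mat',[onz(D,(180+a*.3,145+b*.3),.003) for a,b in((57,97),(181,70),(238,155),(116,194))])
print('dome',onz(S,(290+318*.3,205+160*.3),.047))
# calibration check using the held basket: eye position known from arm: grip point
r=R.from_quat(manip.get_obs()['ee_rot']);g=manip.get_obs()['position']-r.apply([0,0,.019]);print('grip',g)
b=g-[0,0,.108]
print(proj(S,[b+[0,0,.0275],b+[0,0,.055]]),proj(D,[b+[0,0,.0275],b+[0,0,.055]]))
for n,c,box in(('s',S,(285,230,30,35)),('d',D,(372-115-0,170,40,22))):
    h=cv2.cvtColor(c['image'],cv2.COLOR_BGR2HSV);m=cv2.inRange(h,(10,110,40),(30,255,255));x,y,w,hh=box
    ys,xs=np.where(m[y:y+hh,x:x+w]);print(n,xs.min()+x,xs.max()+x,ys.min()+y,ys.max()+y)
```

```text
(array([0.4423, 0.2722, 0.0224]), np.float64(0.002678036013180808)) [0.444  0.2728 0.025 ] [0.4421 0.2673 0.025 ]
scene lr [0.4519 0.2183 0.025 ]
scene lr [0.4369 0.3271 0.025 ]
side lr [0.3897 0.2835 0.025 ]
side lr [0.4965 0.2518 0.025 ]
side lr [0.4573 0.3275 0.025 ]
side lr [0.4279 0.208  0.025 ]
mat [array([0.3486, 0.3536, 0.003 ]), array([0.5146, 0.3631, 0.003 ]), array([0.537 , 0.1818, 0.003 ]), array([0.3806, 0.1574, 0.003 ])]
dome [0.4628 0.3527 0.047 ]
grip [0.5656 0.1205 0.1849]
[[298.2985 248.3348]
 [298.9977 239.9486]] [[263.7332 180.376 ]
 [263.9628 174.6968]]
s 289 309 231 261
d 258 270 170 189
```

Request:
step_arm --pt "1 -10 10 0 0 0 -0.06" --pt "1 -25 28 0 0 0 -0.15" --pt "1 -40 45 0 0 0 -0.25" --pt "1 -56 62 0 0 0 -0.35" --pt "1 -72 80 0 0 0 -0.45" --pt "1 -88 97 0 0 0 -0.55" --pt "1 -104 115 0 0 0 -0.65" --pt "1 -116 129 0 0 0 -0.73" --pt "1 -125 138 0 0 0 -0.785" --pt "1 -125 138 0 0 0 -0.785"

```text
clock: 6.85
position: [0.4558, 0.2609, 0.1725]
ee_rot: [0.339, 0.82, -0.176, 0.426]
ft_force: [-0.1, 0.5, -1.2]
grip_width: 0.15
grasp_force: 41.8
```

Run:
```python
from h import *
goto((.443,.270,.185),55,-45)
```

```text
move mm [-1.938  -1.7613  1.7882] rotvec [-0.0014 -0.0018 -0.001 ] now [0.4558 0.2609 0.1725] 6.85 J [-0.6069  0.4083 -0.6253  1.9001  1.0445  1.5865 -0.8425]
```

Request:
step_arm --pt "1 -2 -2 -10 0 0 0" --pt "1 -2 -2 -20 0 0 0" --pt "1 -2 -2 -30 0 0 0" --pt "1 -2 -2 -37 0 0 0" --pt "1 -2 -2 -41 0 0 0" --pt "1 -2 -2 -43 0 0 0" --pt "1 -2 -2 -43 0 0 0"

```text
clock: 7.55
position: [0.4541, 0.2565, 0.1303]
ee_rot: [0.339, 0.82, -0.177, 0.427]
ft_force: [-0.1, 0.2, -2.0]
grip_width: 0.153
grasp_force: 41.8
```

Run:
```python
from h import *
goto((.443,.270,.1334),55,-45); print(manip.get_obs()['ft_force'])
S,D=snap('scene','s6.png'),snap('side','d6.png')
v=[]
for c,box in((S,(300,200,100,75)),(D,(175,130,100,75))):
    x,y,w_,h=box; v.append(cv2.resize(c['image'][y:y+h,x:x+w_],(400,300),interpolation=cv2.INTER_CUBIC))
cv2.imwrite('pics/c6.png',np.hstack(v))
```

```text
move mm [-0.2717  2.7149 -7.6459] rotvec [ 0.0002 -0.0001 -0.0007] now [0.4541 0.2565 0.1303] 7.55 J [-0.6206  0.472  -0.6106  1.9311  1.0769  1.5539 -0.9222]
[-0.0703  0.2333 -1.9773]
```

View pics/c6.png

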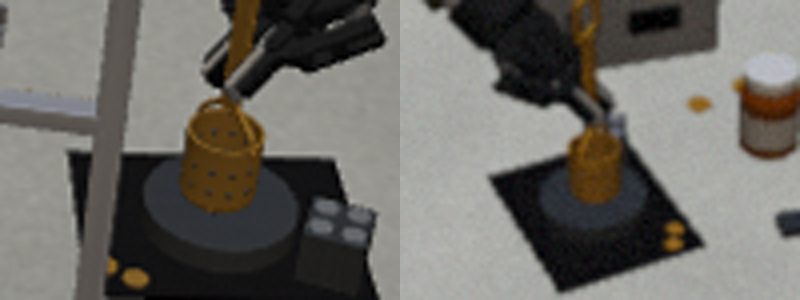

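The basket is over the steel with a margin all round, about 7 mm up. I'll lower it slowly.

Request:
step_arm --pt "1 0 2 -1.5 0 0 0" --pt "1 0 2 -3 0 0 0" --pt "1 0 2 -4.5 0 0 0" --pt "1 0 2 -5.5 0 0 0" --pt "1 0 2 -6.5 0 0 0" --pt "1 0 2 -6.5 0 0 0"

```text
clock: 8.25
position: [0.454, 0.2584, 0.1238]
ee_rot: [0.339, 0.82, -0.177, 0.427]
ft_force: [-0.1, -0.9, -1.7]
grip_width: 0.152
grasp_force: 41.8
```

Request:
step_arm --pt "1 0 0 -0.5 0 0 0" --pt "1 0 0 -1 0 0 0" --pt "1 0 0 -1 0 0 0"

```text
clock: 8.55
position: [0.4541, 0.2585, 0.1229]
ee_rot: [0.339, 0.82, -0.177, 0.427]
ft_force: [0.3, 0.2, -1.5]
grip_width: 0.154
grasp_force: 41.8
```

Request:
step_arm --pt "1 0 0 -0.5 0 0 0" --pt "1 0 0 -1 0 0 0" --pt "1 0 0 -1 0 0 0"

```text
clock: 8.85
position: [0.4542, 0.2585, 0.1225]
ee_rot: [0.339, 0.819, -0.177, 0.427]
ft_force: [-1.4, -0.5, 5.2]
grip_width: 0.151
grasp_force: 42.2
```

Request:
step_arm --pt "1 0 0 -0.5 0 0 0" --pt "1 0 0 -1 0 0 0" --pt "1 0 0 -1 0 0 0"

```text
clock: 9.15
position: [0.4545, 0.2585, 0.1225]
ee_rot: [0.34, 0.819, -0.177, 0.428]
ft_force: [-3.3, -1.1, 12.0]
grip_width: 0.152
grasp_force: 42.9
```

Request:
step_arm --pt "1 0 0 1.3 0 0 0" --pt "1 0 0 1.3 0 0 0" --pt "0.82 0 0 1.3 0 0 0" --pt "0.75 0 0 1.3 0 0 0" --pt "0.6 0 0 1.3 0 0 0" --pt "0.4 0 0 1.3 0 0 0" --pt "0.4 0 0 1.3 0 0 0" --pt "0.4 0 0 1.3 0 0 0"

```text
clock: 9.95
position: [0.4541, 0.2585, 0.1221]
ee_rot: [0.339, 0.82, -0.177, 0.427]
ft_force: [-1.0, 0.4, -0.6]
grip_width: 0.6
grasp_force: 0.0
```

Request:
step_arm --pt "0.4 -6 6 6 0 0 0" --pt "0.4 -14 14 14 0 0 0" --pt "0.4 -26 26 26 0 0 0" --pt "0.4 -38 38 38 0 0 0" --pt "0.3 -50 50 50 0 0 0" --pt "0.2 -65 65 65 0 0 0" --pt "0.2 -80 75 85 0 0 0" --pt "0.2 -80 75 105 0 0 0"

```text
clock: 10.75
position: [0.3711, 0.3362, 0.2283]
ee_rot: [0.337, 0.821, -0.175, 0.426]
ft_force: [0.4, -0.9, 0.6]
grip_width: 0.804
grasp_force: 0.0
```

Run:
```python
from h import *
o=manip.get_obs();print(o['position'],o['joint_pos'])
w=wsnap('w7.png');S,D=snap('scene','s7.png'),snap('side','d7.png')
v=[cv2.resize(w['image'],(400,300))]
for c,box in((S,(300,170,140,105)),(D,(175,100,140,105)),(D,(190,220,140,105))):
    x,y,w_,h=box; v.append(cv2.resize(c['image'][y:y+h,x:x+w_],(400,300),interpolation=cv2.INTER_CUBIC))
cv2.imwrite('pics/c7.png',np.vstack([np.hstack(v[:2]),np.hstack(v[2:])]))
```

```text
[0.3711 0.3362 0.2283] [-0.7576  0.4143 -0.7007  1.7715  0.9447  1.7943 -0.8733]
```

View pics/c7.png

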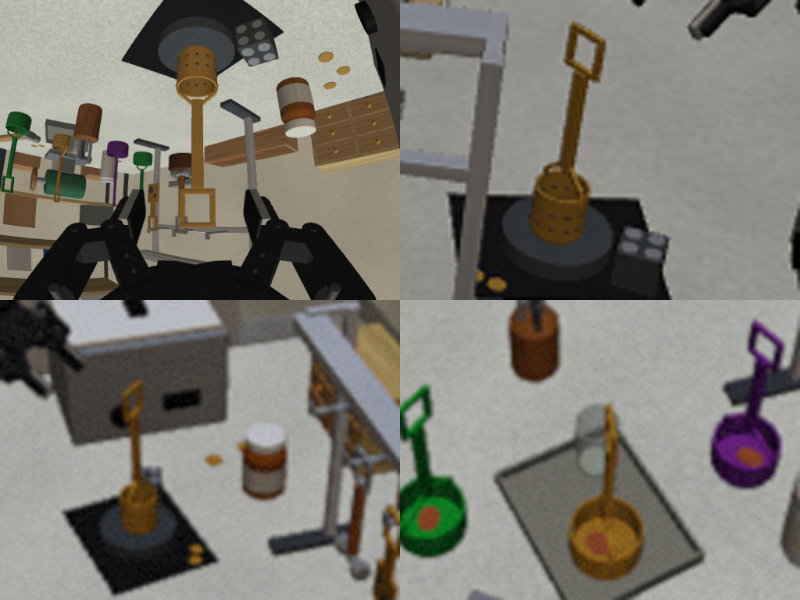

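The tall basket stands upright, its foot wholly on the disc, and its surroundings are unchanged (top right and bottom left panels). The wide basket is in the tray at side (262,300) native. That was my tenth picture, so from here I work from masks and numbers. I'll rise and cross over to the wide basket.

Run:
```python
from h import *
goto((.34,-.27,.36),45,-15,grip=False)
```

```text
move mm [ -33.3261 -604.7602  131.3907] rotvec [0.0854 0.1532 0.5206] now [0.3733 0.3348 0.2286] 10.9 J [-0.7549  0.4131 -0.698   1.7722  0.9462  1.7925 -0.8741]
```

Request:
step_arm --pt "0 0 0 40 0 0 0" --pt "0 0 0 80 0 0 0" --pt "0 0 0 120 0 0 0" --pt "0 0 0 150 0 0 0" --pt "0 0 0 165 0 0 0"

```text
clock: 11.4
position: [0.3738, 0.3338, 0.3942]
ee_rot: [0.34, 0.82, -0.176, 0.427]
ft_force: [0.1, 0.3, -0.7]
grip_width: 1.001
grasp_force: 0.0
```

Request:
step_arm --pt "0 20 -45 0 0 0 0.05" --pt "0 40 -90 0 0.01 0.02 0.1" --pt "0 60 -135 0 0.02 0.04 0.15" --pt "0 70 -180 0 0.03 0.05 0.2" --pt "0 75 -225 0 0.03 0.06 0.25" --pt "0 75 -270 0 0.04 0.07 0.3" --pt "0 75 -315 0 0.05 0.09 0.35" --pt "0 70 -360 0 0.06 0.11 0.4" --pt "0 60 -405 0 0.07 0.13 0.45" --pt "0 50 -450 0 0.085 0.153 0.52"

```text
clock: 12.4
position: [0.4643, 0.0306, 0.3586]
ee_rot: [0.166, 0.912, -0.094, 0.364]
ft_force: [0.1, -0.2, -1.2]
grip_width: 1.003
grasp_force: 0.0
```

Request:
step_arm --pt "0 -20 -45 0 0 0 0" --pt "0 -35 -90 0 0 0 0" --pt "0 -60 -130 -15 0 0 0" --pt "0 -80 -150 -30 0 0 0" --pt "0 -84 -150 -34 0 0 0" --pt "0 -84 -150 -34 0 0 0" --pt "0 -84 -150 -34 0 0 0"

```text
clock: 13.1
position: [0.4599, -0.0662, 0.2745]
ee_rot: [0.169, 0.92, -0.101, 0.338]
ft_force: [-0.9, 2.1, 0.6]
grip_width: 0.998
grasp_force: 0.0
```

```bash
cat >> h.py <<'E'
def comps(c,amin=300):
    m=cv2.inRange(cv2.cvtColor(c['image'],cv2.COLOR_BGR2HSV),(12,130,40),(28,255,255))
    k,l,s,ce=cv2.connectedComponentsWithStats(m)
    return m,l,[(i,s[i],ce[i]) for i in range(1,k) if s[i,4]>amin]
def fr(c,d,z=None,P=None):pass
E
python3 - <<'E'
from h import *
goto((.34,-.27,.36),45,-15,grip=False)
w=wsnap('w8.png'); print(w['q'])
m,l,s=comps(w)
for x in s: print(x)
for n,P in(('eye',(.415,-.312,.217)),('stem',(.415,-.312,.101)),('base',(.415,-.312,.005))): print(n,wproj(w,P))
E
```

```text
move mm [-119.8589 -203.8274   85.4921] rotvec [ 0.0458 -0.0868  0.1306] now [ 0.4599 -0.0662  0.2745] 13.1 J [ 0.0314 -0.4977 -0.2502  2.311   0.4576  0.7886  0.745 ]
[ 0.1691  0.9204 -0.1007  0.3379]
(7, array([   2,   41,  105,  152, 3581], dtype=int32), array([61.5909, 97.9497]))
(16, array([ 327,  162,  147,  111, 5286], dtype=int32), array([403.1048, 199.9122]))
(100, array([ 264,  202,   40,  113, 2468], dtype=int32), array([283.2694, 250.1337]))
(114, array([ 47, 210,  29,  31, 478], dtype=int32), array([ 61.7699, 225.2782]))
eye [ 17.4067 185.5847]
stem [ 59.2795 104.525 ]
base [89.9944 57.8225]
```

Run:
```python
from h import *
goto((.42,-.27,.33),20,-15,grip=False)
```

```text
move mm [ -39.9914 -203.8975   54.6733] rotvec [0.19   0.3277 0.1142] now [ 0.46   -0.0661  0.2753] 13.15 J [ 0.0615 -0.498  -0.276   2.3089  0.4461  0.7845  0.7539]
```

Request:
step_arm --pt "0 0 -10 30 0.06 0.11 0.04" --pt "0 0 -30 55 0.12 0.22 0.08" --pt "0 0 -60 55 0.19 0.328 0.114" --pt "0 0 -60 55 0.19 0.328 0.114"

```text
clock: 13.55
position: [0.462, -0.1301, 0.3349]
ee_rot: [0.13, 0.976, -0.025, 0.174]
ft_force: [-0.5, 1.3, -0.6]
grip_width: 0.998
grasp_force: 0.0
```

Run:
```python
from h import *
goto((.42,-.27,.33),20,-15,grip=False)
```

```text
move mm [ -41.9609 -139.9467   -4.9437] rotvec [0.0051 0.0027 0.0041] now [ 0.462  -0.1301  0.3349] 13.55 J [-0.0589 -0.3145  0.1592  1.9363  0.1192  1.1697  1.3795]
```

Request:
step_arm --pt "0 -15 -45 0 0 0 0" --pt "0 -30 -90 0 0 0 0" --pt "0 -42 -140 0 0 0 0" --pt "0 -42 -140 0 0 0 0"

```text
clock: 13.95
position: [0.4166, -0.2697, 0.3337]
ee_rot: [0.131, 0.976, -0.027, 0.175]
ft_force: [-0.5, 1.3, 0.2]
grip_width: 0.998
grasp_force: 0.0
```

Run:
```python
from h import *
goto((.42,-.27,.33),20,-15,grip=False)
w=wsnap('w9.png')
m,l,s=comps(w,150)
for x in s: print(x)
for n,P in(('eye',(.415,-.312,.217)),('stem',(.415,-.312,.101)),('base',(.415,-.312,.005))): print(n,wproj(w,P))
```

```text
move mm [ 3.3831 -0.3117 -3.693 ] rotvec [0.0077 0.0046 0.0059] now [ 0.4166 -0.2697  0.3337] 13.95 J [ 0.0087 -0.3116  0.424   1.9117  0.0801  1.1632  1.7226]
(1, array([ 47,   0, 100,  22, 171], dtype=int32), array([95.4912,  8.9942]))
(3, array([ 369,   26,   58,   51, 1617], dtype=int32), array([395.1156,  48.3673]))
(4, array([ 171,   58,   71,  103, 3133], dtype=int32), array([208.106 , 104.4612]))
(5, array([ 69,  74,  13,  15, 156], dtype=int32), array([74.9615, 80.9744]))
(7, array([ 89,  83,  14,  15, 161], dtype=int32), array([95.4161, 89.882 ]))
(8, array([   0,  111,   49,   46, 1017], dtype=int32), array([ 21.0462, 134.0108]))
(11, array([  0, 157,  29,  29, 455], dtype=int32), array([ 13.9407, 169.5297]))
(12, array([ 379,  206,  116,   95, 4446], dtype=int32), array([434.3219, 242.7573]))
(54, array([   0,  260,   64,   51, 1458], dtype=int32), array([ 31.8114, 280.9252]))
eye [203.2871 152.6528]
stem [216.4215 103.0152]
base [223.0301  79.5216]
```

```bash
cat >> h.py <<'E'
def hole(m,l,i):
    z=(l==i).astype(np.uint8)
    cs,h=cv2.findContours(z,cv2.RETR_CCOMP,cv2.CHAIN_APPROX_NONE)
    return z,[(cv2.contourArea(q),cv2.minAreaRect(q)) for q,hh in zip(cs,h[0]) if hh[3]>=0 and cv2.contourArea(q)>15]
E
python3 - <<'E'
from h import *
w=np.load('pics/w9.png.npz');m,l,s=comps(w,150)
z,H=hole(m,l,4)
for h in H: print(h,cv2.boxPoints(h[1]).tolist())
for y in range(58,162,3):
    xs=np.where(z[y])[0]; print((y,int(xs.min()),int(xs.max()),len(xs)),end=' ')
E
```

```text
(394.5, ((194.4634246826172, 144.6707305908203), (15.129120826721191, 32.35643768310547), 83.6598129272461)) [[177.5487823486328, 138.93902587890625], [209.7073211669922, 135.3658447265625], [211.37806701660156, 150.40243530273438], [179.2195281982422, 153.97561645507812]]
(253.5, ((217.50001525878906, 77.49999237060547), (14.142135620117188, 21.21320343017578), 45.0)) [[205.00001525878906, 79.99999237060547], [220.00001525878906, 64.99999237060547], [230.00001525878906, 74.99999237060547], [215.00001525878906, 89.99999237060547]]
(58, 214, 219, 6) (61, 203, 228, 22) (64, 200, 232, 33) (67, 198, 235, 38) (70, 194, 236, 34) (73, 192, 238, 33) (76, 190, 239, 32) (79, 189, 240, 35) (82, 188, 240, 40) (85, 187, 240, 44) (88, 187, 240, 52) (91, 187, 240, 54) (94, 187, 239, 51) (97, 189, 238, 50) (100, 191, 237, 43) (103, 192, 235, 42) (106, 195, 232, 38) (109, 199, 229, 31) (112, 199, 222, 24) (115, 198, 210, 13) (118, 197, 210, 14) (121, 196, 209, 14) (124, 195, 208, 14) (127, 194, 207, 14) (130, 193, 217, 19) (133, 186, 217, 32) (136, 179, 217, 39) (139, 177, 217, 18) (142, 176, 216, 15) (145, 175, 215, 14) (148, 173, 215, 16) (151, 172, 214, 25) (154, 171, 214, 44) (157, 171, 211, 41) (160, 172, 178, 7)
```

Request:
step_arm --pt "0 20 -20 0 0 0 0" --pt "0 30 -50 -20 0 0 0" --pt "0 30 -50 -20 0 0 0"

```text
clock: 14.3
position: [0.4493, -0.3148, 0.3108]
ee_rot: [0.127, 0.976, -0.026, 0.173]
ft_force: [0.2, 0.6, -1.0]
grip_width: 0.998
grasp_force: 0.0
```

Run:
```python
from h import *
w=wsnap('w10.png');print(w['p'],w['q'])
m,l,s=comps(w,600)
for x in s: print(x)
i=min(s,key=lambda q:np.hypot(*(q[2]-[230,110])))[0]
z,H=hole(m,l,i)
for h in H: print(h,cv2.boxPoints(h[1]).tolist())
for y in range(0,300,3):
    xs=np.where(z[y])[0]
    if len(xs):print((y,int(xs.min()),int(xs.max()),len(xs)),end=' ')
```

```text
[ 0.4493 -0.3148  0.3108] [ 0.1271  0.9764 -0.0257  0.1728]
(1, array([ 400,    6,   62,   51, 1807], dtype=int32), array([428.1699,  29.192 ]))
(2, array([ 201,   32,   68,   96, 3591], dtype=int32), array([234.9165,  77.6853]))
(5, array([  0,  93,  50,  54, 871], dtype=int32), array([ 24.3157, 113.3284]))
(10, array([ 398,  198,  114,  105, 4866], dtype=int32), array([456.4355, 239.6753]))
(30, array([   0,  258,   61,   55, 1536], dtype=int32), array([ 30.6966, 280.8392]))
(405.0, ((229.44247436523438, 111.45342254638672), (12.614516258239746, 38.052921295166016), 83.9909896850586)) [[209.8602752685547, 107.17259979248047], [247.70411682128906, 103.18903350830078], [249.02467346191406, 115.73424530029297], [211.1808319091797, 119.71781158447266]]
(15.5, ((261.7500305175781, 70.24998474121094), (4.242640495300293, 4.949747085571289), 45.0)) [[258.5000305175781, 70.49998474121094], [262.0000305175781, 66.99998474121094], [265.0000305175781, 69.99998474121094], [261.5000305175781, 73.49998474121094]]
(305.5, ((240.25003051757812, 53.2500114440918), (16.26345443725586, 22.62741470336914), 45.0)) [[226.50003051757812, 55.5000114440918], [242.50003051757812, 39.5000114440918], [254.00003051757812, 51.0000114440918], [238.00003051757812, 67.00001525878906]]
(33, 229, 248, 17) (36, 223, 254, 31) (39, 220, 257, 38) (42, 217, 260, 44) (45, 215, 261, 37) (48, 213, 264, 37) (51, 211, 265, 35) (54, 210, 265, 36) (57, 209, 266, 40) (60, 209, 268, 45) (63, 208, 267, 58) (66, 208, 267, 60) (69, 209, 266, 56) (72, 210, 265, 53) (75, 212, 264, 51) (78, 213, 262, 48) (81, 216, 260, 43) (84, 219, 256, 38) (87, 223, 252, 30) (90, 226, 243, 18) (93, 225, 240, 16) (96, 224, 239, 16) (99, 223, 254, 32) (102, 208, 254, 47) (105, 207, 254, 45) (108, 206, 254, 15) (111, 205, 255, 17) (114, 203, 254, 18) (117, 202, 255, 39) (120, 202, 255, 54) (123, 202, 255, 54) (126, 202, 222, 21)
```

Run:
```python
from h import *
a=np.load('pics/w9.png.npz');b=np.load('pics/w10.png.npz')
A=[[177.5,138.9],[209.7,135.4],[211.4,150.4],[179.2,154.0]];B=[[209.9,107.2],[247.7,103.2],[249.0,115.7],[211.2,119.7]]
P=[]
for u,v in zip(A,B):
    t=wtri(a,u,b,v); P.append(t[0]); print(t)
P=np.array(P)
for i,j in((0,1),(3,2)):
    d=P[j]-P[i]; print('axis',d,np.linalg.norm(d),'yaw from y deg',np.degrees(np.arctan2(-d[0],d[1]))%180)
print('ctr',P.mean(0), 'bottom mid',P[:2].mean(0),'top mid',P[2:].mean(0))
# using fixed heights: opening bottom z=.005+.180, top=.217
for c,U in((a,A),(b,B)):
    Q=[]
    for u,z in zip(U,(.185,.185,.217,.217)):
        o,d=wray(c,u);Q.append(o+d*(z-o[2])/d[2])
    Q=np.array(Q);print(Q);
    for i,j in((0,1),(3,2)):
        d=Q[j]-Q[i];print(np.degrees(np.arctan2(-d[0],d[1])))
```

```text
(array([ 0.4069, -0.3379,  0.1944]), np.float64(0.002461121868900834))
(array([ 0.4133, -0.308 ,  0.1913]), np.float64(0.0015050911371974163))
(array([ 0.418 , -0.307 ,  0.2094]), np.float64(0.0017438809250543655))
(array([ 0.4107, -0.3343,  0.2155]), np.float64(0.0007333006862127637))
axis [ 0.0063  0.0299 -0.0031] 0.030741308619105717 yaw from y deg 168.0543682126276
axis [ 0.0074  0.0273 -0.0061] 0.028936513426513825 yaw from y deg 164.9264372817066
ctr [ 0.4122 -0.3218  0.2026] bottom mid [ 0.4101 -0.323   0.1928] top mid [ 0.4144 -0.3206  0.2124]
[[ 0.41   -0.3423  0.185 ]
 [ 0.4155 -0.3101  0.185 ]
 [ 0.4148 -0.3043  0.217 ]
 [ 0.4102 -0.3335  0.217 ]]
-9.688595979426342
-8.880669811046147
[[ 0.4115 -0.3398  0.185 ]
 [ 0.4164 -0.3084  0.185 ]
 [ 0.4139 -0.3065  0.217 ]
 [ 0.4097 -0.3341  0.217 ]]
-8.931646036171363
-8.669085062448795
```

```bash
cat > kin.py <<'E'
from h import *
from scipy.optimize import least_squares
import itertools
D=[([-1.13761,.33282,-.06472,1.46086,.02158,1.3499,-.0885],[.27494,.56090,.23058],[.22591,.97415,-.00064,-.00013]),
([-.5514,.0977,.2392,1.6244,-.0235,1.4223,1.2613],[.5176,.1295,.2896],[0,1,0,0]),
([-.3603,-.4444,-.2179,2.3869,.8853,.5121,.3343],[.5156,.1174,.2873],[-.001,.887,-.001,.461]),
([-.1607,-.0903,-.3305,2.3636,1.6298,.3799,-.3866],[.5883,.1175,.19],[.001,.888,-.001,.461]),
([-.1425,.1565,-.2807,2.2122,1.9451,.3966,-.6162],[.6716,.1209,.1558],[0,.887,0,.462]),
([-.1789,-.0728,-.335,2.3965,1.741,.4043,-.5158],[.5788,.1205,.1733],[-.001,.887,0,.462]),
([-.6069,.4083,-.6253,1.9001,1.0445,1.5865,-.8425],[.4558,.2609,.1725],[.339,.82,-.176,.426]),
([-.6206,.472,-.6106,1.9311,1.0769,1.5539,-.9222],[.4541,.2565,.1303],[.339,.82,-.177,.427]),
([-.7576,.4143,-.7007,1.7715,.9447,1.7943,-.8733],[.3711,.3362,.2283],[.337,.821,-.175,.426]),
([-.0589,-.3145,.1592,1.9363,.1192,1.1697,1.3795],[.462,-.1301,.3349],[.13,.976,-.025,.174]),
([.0087,-.3116,.424,1.9117,.0801,1.1632,1.7226],[.4166,-.2697,.3337],[.131,.976,-.027,.175])]
def fk(q,p,s):
    d1,a,f,L,e1,e2,q0,q7,b=p
    r=R.from_euler('z',s[0]*q[0]+q0); t=np.array([0,0,d1])+r.apply([b,0,0])
    r=r*R.from_euler('y',q[1])*R.from_euler('z',s[1]*q[2]); t=t+r.apply([e1,0,a])
    r=r*R.from_euler('y',q[3]); t=t+r.apply([e2,0,0]); r=r*R.from_euler('z',s[2]*q[4]); t=t+r.apply([0,0,f])
    r=r*R.from_euler('y',q[5])*R.from_euler('z',s[3]*q[6]+q7); t=t+r.apply([0,0,L]); return t,r
def res(p,s):
    o=[]
    for q,t,k in D:
        tt,rr=fk(q,p,s); o+=list((tt-t)*10)+list((rr*R.from_quat(k).inv()).as_rotvec())
    return np.array(o)
def fit():
    best=None
    for s in itertools.product((1,-1),repeat=4):
        for q7 in(0,3,1.5,-1.5):
          for q0 in (0,):
            r=least_squares(res,[.35,.4,.4,.25,0,0,q0,q7,0],args=(s,),max_nfev=60)
            if best is None or r.cost<best[0]: best=(r.cost,r.x,s)
    return best
if __name__=='__main__':
    b=fit(); print(b); np.savez('kin.npz',p=b[1],s=b[2])
E
python3 kin.py
```

```text
(np.float64(0.04543475640122773), array([ 0.2513,  0.4563,  0.4917,  0.346 ,  0.0044, -0.0011, -0.0779,
        1.5149,  0.0008]), (-1, -1, -1, -1))
```

```bash
cat > ik.py <<'E'
from kin import *
k=np.load('kin.npz');P=k['p'];S=k['s']
lo=np.array([-2.6,-.5,-1.47,.16,-1.27,.06,-2.6])+.03;hi=np.array([2.6,2.12,1.34,2.42,4.41,2.06,2.6])-.03
def ik(g,tilt,yaw,off=.019,n=12,seed=0):
    r1=Rt(tilt,yaw);t=np.array(g)+r1.apply([0,0,off]);rng=np.random.default_rng(seed);best=(9,None)
    def f(q):
        a,b=fk(q,P,S);return np.r_[(a-t)*10,(b*r1.inv()).as_rotvec()]
    for i in range(n):
        q=np.array(manip.get_obs()['joint_pos']) if i==0 else rng.uniform(lo,hi)
        r=least_squares(f,np.clip(q,lo+.01,hi-.01),bounds=(lo,hi),max_nfev=80)
        if r.cost<best[0]: best=(r.cost,r.x)
        if best[0]<1e-8: break
    return best
E
python3 - <<'E'
from ik import *
print('res',[round(float(np.linalg.norm(x[:3]))*100,1) for x in res(P,S).reshape(-1,6)],[round(float(np.degrees(np.linalg.norm(x[3:]))),1) for x in res(P,S).reshape(-1,6)])
for z in(.101,.16,.22):
  for t in(35,40,45,50,55): c,q=ik((.4125,-.322,z),t,-10,.014); print(z,t,'err mm/rad',round(float(np.sqrt(2*c)),4),q)
E
```

```text
res [9.5, 4.7, 5.8, 4.6, 10.7, 4.2, 6.3, 6.3, 6.3, 8.6, 9.4] [1.3, 1.2, 3.7, 3.7, 3.8, 3.7, 3.7, 3.7, 3.7, 1.9, 1.8]
0.101 35 err mm/rad 0.0652 [ 2.1994  0.1952 -1.44    2.269  -0.4311  0.465   2.57  ]
0.101 40 err mm/rad 0.102 [-0.5861 -0.2222  1.31    2.3878 -0.4543  0.2606  2.57  ]
0.101 45 err mm/rad 0.1532 [-0.5849 -0.2384  1.31    2.39   -0.4527  0.2536  2.57  ]
0.101 50 err mm/rad 0.1394 [ 2.2154  0.3793 -1.2422  2.39   -1.24    0.4673 -2.57  ]
0.101 55 err mm/rad 0.1321 [ 2.2299  0.4235 -1.2468  2.39   -1.24    0.464  -2.57  ]
0.16 35 err mm/rad 0.0 [-0.1439 -0.1767  0.9151  2.2668 -0.4704  0.5507  2.5656]
0.16 40 err mm/rad 0.0 [-0.3654 -0.3004  1.1307  2.3193 -0.4106  0.4403  2.5695]
0.16 45 err mm/rad 0.0 [-0.4669 -0.4324  1.2349  2.3688 -0.3361  0.3341  2.57  ]
0.16 50 err mm/rad 0.0556 [-0.4792 -0.47    1.2463  2.39   -0.3256  0.2864  2.57  ]
0.16 55 err mm/rad 0.1381 [-0.48   -0.47    1.2451  2.39   -0.3384  0.2802  2.57  ]
0.22 35 err mm/rad 0.0 [-0.0715 -0.2782  0.7925  2.1962 -0.2627  0.6618  2.3381]
0.22 40 err mm/rad 0.0 [ 0.1242 -0.2689  0.6642  2.2523 -0.4902  0.6117  2.5692]
0.22 45 err mm/rad 0.0 [-0.127  -0.379   0.9     2.3057 -0.4285  0.5003  2.5669]
0.22 50 err mm/rad 0.0175 [-0.2321 -0.47    0.9985  2.3507 -0.3874  0.4074  2.57  ]
0.22 55 err mm/rad 0.0925 [-0.1983 -0.47    0.9568  2.3754 -0.4189  0.3591  2.57  ]
```

```bash
cat > kin2.py <<'E'
from kin import *
o=manip.get_obs();
D.append((list(o['joint_pos']),list(o['position']),list(o['ee_rot'])))
def fk(q,p,s):
    d1,a,f,L,e1,e2,b,tx,ty=p[:9]; z=p[9:16]; u=np.array(q)+z; rt=R.from_rotvec(p[16:19])
    r=R.from_euler('z',s[0]*u[0]); t=np.array([0,0,d1])+r.apply([b,0,0])
    r=r*R.from_euler('y',s[4]*u[1])*R.from_euler('z',s[1]*u[2]); t=t+r.apply([e1,0,a])
    r=r*R.from_euler('y',s[5]*u[3]); t=t+r.apply([e2,0,0]); r=r*R.from_euler('z',s[2]*u[4]); t=t+r.apply([0,0,f])
    r=r*R.from_euler('y',s[6]*u[5])*R.from_euler('z',s[3]*u[6]); t=t+r.apply([tx,ty,L]); return t,r*rt
def res(p,s):
    o=[]
    for q,t,k in D:
        tt,rr=fk(q,p,s); o+=list((tt-t)*10)+list((rr*R.from_quat(k).inv()).as_rotvec())
    return np.r_[o,np.array(p[9:16])*.003,np.array(p[4:9])*.003]
if __name__=='__main__':
    best=None
    for s in itertools.product((1,-1),repeat=4):
      for s5 in (1,):
        for q7 in(0,1.57,3.1,-1.57):
            x0=np.r_[.3,.42,.42,.25,np.zeros(5),np.zeros(7),0,0,q7]
            r=least_squares(res,x0,args=((*s,1,1,1),),max_nfev=40)
            if best is None or r.cost<best[0]: best=(r.cost,r.x,(*s,1,1,1))
    r=least_squares(res,best[1],args=(best[2],),max_nfev=400)
    print(r.cost,r.x,best[2]); e=res(r.x,best[2])[:len(D)*6].reshape(-1,6)
    print((np.linalg.norm(e[:,:3],axis=1)*100).round(1),np.degrees(np.linalg.norm(e[:,3:],axis=1)).round(2))
    np.savez('kin.npz',p=r.x,s=best[2])
E
timeout 400 python3 kin2.py
```

```text
0.012966308587943391 [ 0.2538  0.4492  0.4754  0.3409 -0.0128  0.0004  0.0231  0.0118  0.0036
  0.0512  0.0339  0.0122 -0.027   0.0261 -0.0215  0.0002 -0.0261 -0.0227
  1.5355] (-1, -1, -1, -1, 1, 1, 1)
[4.1 3.1 5.6 2.  6.4 1.9 3.8 4.8 1.5 1.3 2.6 3. ] [3.29 1.84 1.1  1.29 1.36 1.33 0.75 0.82 0.72 1.43 1.74 1.97]
```

```bash
sed -i 's/from kin import/from kin2 import/' ik.py
cat > t.py <<'E'
from ik import *
import ik
mid=(lo+hi)/2
def t(g,ti,y):
    c,q=ik.ik(g,ti,y,n=8); m=min((q-lo).min(),(hi-q).min())
    print(g,ti,y,'err',round(float(np.sqrt(2*c)),3),'margin',round(float(m),2),q)
for g in((.52,.03,.096),(.56,.0,.096),(.5,-.2,.096),(.58,-.02,.096)):
    for ti in(50,55):
        for y in(0,-30,-45,30): t(g,ti,y)
t((.6556,.1205,.164),55,0);t((.6556,.1205,.164),50,0)
E
timeout 500 python3 t.py
```

```text
(0.52, 0.03, 0.096) 50 0 err 0.189 margin 0.0 [ 1.0166  0.2372 -1.44    2.39    1.5071  0.5287 -0.1056]
(0.52, 0.03, 0.096) 50 -30 err 0.0 margin 0.01 [-0.6118  0.1545  0.065   2.3796  1.4646  0.7397 -0.7528]
(0.52, 0.03, 0.096) 50 -45 err 0.0 margin 0.16 [-0.9976  0.2957  0.4565  2.2319  1.1146  0.8068 -0.686 ]
(0.52, 0.03, 0.096) 50 30 err 0.11 margin 0.0 [ 1.4217  0.5098 -1.44    2.39   -0.2585  0.109   2.5418]
(0.52, 0.03, 0.096) 55 0 err 0.265 margin 0.0 [ 0.9705  0.2825 -1.44    2.39    1.5715  0.6235 -0.1832]
(0.52, 0.03, 0.096) 55 -30 err 0.0 margin 0.0 [-1.3632  0.3379  0.875   2.39    1.5181  0.5571 -0.9316]
(0.52, 0.03, 0.096) 55 -45 err 0.0 margin 0.14 [-0.7598  0.3094  0.1348  2.2507  1.278   0.9602 -0.8669]
(0.52, 0.03, 0.096) 55 30 err 0.161 margin 0.0 [ 1.4583  0.6654 -1.44    2.39   -0.0338  0.0974  2.4472]
(0.56, 0.0, 0.096) 50 0 err 0.087 margin 0.0 [ 1.0855  0.4956 -1.44    2.39    1.8983  0.6472 -0.2331]
(0.56, 0.0, 0.096) 50 -30 err 0.0 margin 0.07 [-0.8148  0.2225  0.4293  2.3202  1.5148  0.5776 -0.729 ]
(0.56, 0.0, 0.096) 50 -45 err 0.0 margin 0.21 [-0.9089  0
[... 1747 characters left out ...]
in 0.01 [ 1.41    0.8131 -1.4296  2.3121  1.6152  0.2056  0.8917]
(0.58, -0.02, 0.096) 55 0 err 0.102 margin 0.0 [ 1.1197  0.6612 -1.44    2.39    2.1009  0.7495 -0.2629]
(0.58, -0.02, 0.096) 55 -30 err 0.0 margin 0.07 [-1.0432  0.3567  0.7358  2.3169  1.7337  0.4909 -0.9978]
(0.58, -0.02, 0.096) 55 -45 err 0.0 margin 0.23 [-1.2465  0.5779  0.9398  2.1641  1.0164  0.5007 -0.6113]
(0.58, -0.02, 0.096) 55 30 err 0.0 margin 0.0 [ 1.4488  0.9486 -1.4368  2.3438  2.0433  0.2278  0.5815]
(0.6556, 0.1205, 0.164) 55 0 err 0.0 margin 0.12 [-1.1176  0.2471  0.8151  2.2127  2.4347  0.2107 -1.2527]
(0.6556, 0.1205, 0.164) 50 0 err 0.0 margin 0.03 [-1.0759  0.2226  0.7831  2.1615  1.6157  0.1192 -0.4051]
```

The wide basket measures (.4125, -.322), yaw about -10°, with the eye opening at z .19 to .215. The arm can't make the low front grip at that place. So I'll pick it up by its eye from above, stand it briefly on the free table at (.545, .005) turned to yaw -38°, and regrip its stem there for the hook.

Run:
```python
from h import *
goto((.4125,-.322,.27),0,-10,grip=False)
```

```text
move mm [-36.816   -8.5439 -41.8685] rotvec [0.0812 0.3425 0.0827] now [ 0.4493 -0.3135  0.3119] 14.35 J [-0.0048 -0.1698  0.5362  1.8493 -0.0046  1.0982  1.854 ]
```

Request:
step_arm --pt "0 -10 -3 0 0.03 0.114 0.028" --pt "0 -20 -5 0 0.054 0.228 0.055" --pt "0 -37 -8.5 0 0.081 0.3425 0.083" --pt "0 -37 -8.5 -20 0.081 0.3425 0.083" --pt "0 -37 -8.5 -42 0.081 0.3425 0.083" --pt "0 -37 -8.5 -42 0.081 0.3425 0.083" --pt "0 -37 -8.5 -42 0.081 0.3425 0.083"

```text
clock: 15.05
position: [0.4126, -0.3217, 0.2726]
ee_rot: [0.086, 0.996, 0.0, 0.002]
ft_force: [-0.3, -0.6, 0.2]
grip_width: 1.0
grasp_force: 0.0
```

Run:
```python
from h import *
goto((.4125,-.322,.19),0,-10,grip=False)
w=wsnap('w11.png')
m,l,s=comps(w,300)
for x in s: print(x)
for d in(-14,14):
    y=R.from_euler('z',-10,degrees=True).apply([0,d/1000,0]); print([wproj(w,np.array([.4125,-.322,z])+y) for z in(.185,.217)])
for i,_,ce in s:
    z,H=hole(m,l,i)
    for h in H: print(i,h)
```

```text
move mm [ -0.1081  -0.3066 -82.5991] rotvec [-0.0002  0.0044 -0.0015] now [ 0.4126 -0.3217  0.2726] 15.05 J [ 0.0074  0.0746  0.607   1.6961 -0.046   1.3809  2.0195]
(44, array([ 403,  108,   58,   48, 1644], dtype=int32), array([429.9416, 130.1594]))
(47, array([ 219,  128,   61,   90, 3471], dtype=int32), array([248.9041, 172.8067]))
(59, array([  0, 156,  56,  33, 772], dtype=int32), array([ 31.8148, 170.2889]))
(72, array([ 444,  290,   68,   59, 2000], dtype=int32), array([481.739 , 317.1725]))
(84, array([  0, 325,  26,  57, 764], dtype=int32), array([  9.8704, 355.7343]))
[array([232.0882, 195.6566]), array([229.7694, 210.6048])]
[array([266.2102, 195.7179]), array([268.6683, 210.6706])]
47 (387.0, ((249.0, 203.5), (38.0, 11.0), 0.0))
47 (16.0, ((236.0, 178.0), (6.0, 4.0), 90.0))
47 (15.5, ((270.9000244140625, 168.80001831054688), (5.81377649307251, 3.5777084827423096), 63.43495178222656))
47 (301.0, ((251.39027404785156, 149.48782348632812), (16.554418563842773, 22.801372528076172), 51.34019470214844))
72 (17.0, ((463.9000549316406, 326.8000183105469), (3.130495071411133, 8.049844741821289), 63.43495178222656))
72 (44.0, ((476.45880126953125, 321.4071960449219), (3.1475729942321777, 20.20539093017578), 66.03751373291016))
72 (21.0, ((490.00006103515625, 315.5), (2.683281421661377, 10.28591251373291), 63.43495178222656))
```

The measured eye hole, at (249,203.5) px, matches the prediction. Descending and gripping.

Request:
step_arm --pt "0 0 0 -25 0 0 0" --pt "0 0 0 -50 0 0 0" --pt "0 0 0 -70 0 0 0" --pt "0 0 0 -82 0 0 0" --pt "0 0 0 -82 0 0 0"

```text
clock: 15.6
position: [0.4121, -0.3224, 0.1897]
ee_rot: [0.087, 0.996, 0.0, 0.002]
ft_force: [-0.4, -0.8, -0.0]
grip_width: 0.999
grasp_force: 0.0
```

Request:
step_arm --pt "1 0 0 0 0 0 0" --pt "1 0 0 0 0 0 0" --pt "1 0 0 0 0 0 0" --pt "1 0 0 0 0 0 0" --pt "1 0 0 0 0 0 0" --pt "1 0 0 0 0 0 0" --grip_force 40

```text
clock: 16.2
position: [0.4129, -0.3229, 0.1911]
ee_rot: [0.087, 0.996, 0.0, 0.003]
ft_force: [-0.1, 1.8, 5.7]
grip_width: 0.459
grasp_force: 40.3
```

Request:
step_arm --pt "1 0 0 4 0 0 0" --pt "1 0 0 12 0 0 0" --pt "1 0 0 25 0 0 0" --pt "1 0 0 45 0 0 0" --pt "1 0 0 65 0 0 0" --pt "1 0 0 85 0 0 0" --pt "1 0 0 103 0 0 0" --pt "1 0 0 112 0 0 0" --pt "1 0 0 115 0 0 0" --pt "1 0 0 115 0 0 0"

```text
clock: 17.2
position: [0.4122, -0.3228, 0.305]
ee_rot: [0.087, 0.996, 0.0, 0.002]
ft_force: [1.5, 0.4, -3.0]
grip_width: 0.459
grasp_force: 40.7
```

Request:
step_arm --pt "1 8 10 0 0 0 -0.02" --pt "1 22 30 0 0 0 -0.06" --pt "1 40 58 0 0 0 -0.11" --pt "1 58 90 0 0 0 -0.17" --pt "1 76 124 0 0 0 -0.23" --pt "1 92 158 0 0 0 -0.29" --pt "1 106 192 0 0 0 -0.35" --pt "1 116 224 0 0 0 -0.4" --pt "1 123 252 0 0 0 -0.44" --pt "1 127 275 0 0 0 -0.47"

```text
clock: 18.2
position: [0.5392, -0.0457, 0.3037]
ee_rot: [0.317, 0.949, -0.001, 0.001]
ft_force: [-0.6, 0.1, -2.3]
grip_width: 0.457
grasp_force: 40.8
```

Run:
```python
from h import *
goto((.545,.005,.25),0,-38,grip=False); print(manip.get_obs()['grip_width'])
```

```text
move mm [  5.7837  50.7129 -53.7386] rotvec [ 0.0023  0.002  -0.019 ] now [ 0.5392 -0.0457  0.3037] 18.2 J [-0.3406  0.1083  0.3723  1.5891 -0.0373  1.4496  0.9607]
0.4572715392439049
```

Request:
step_arm --pt "1 2 15 0 0 0 -0.01" --pt "1 4 33 0 0 0 -0.02" --pt "1 6 45 -8 0 0 -0.02" --pt "1 6 51 -25 0 0 -0.02" --pt "1 6 51 -45 0 0 -0.02" --pt "1 6 51 -65 0 0 -0.02" --pt "1 6 51 -85 0 0 -0.02" --pt "1 6 51 -100 0 0 -0.02" --pt "1 6 51 -108 0 0 -0.02" --pt "1 6 51 -111 0 0 -0.02"

```text
clock: 19.2
position: [0.5446, 0.0029, 0.1927]
ee_rot: [0.326, 0.945, -0.001, 0.001]
ft_force: [0.0, -0.4, -2.6]
grip_width: 0.452
grasp_force: 40.8
```

Request:
step_arm --pt "1 0 0 -1.5 0 0 0" --pt "1 0 0 -3 0 0 0" --pt "1 0 0 -4.5 0 0 0" --pt "1 0 0 -5.5 0 0 0" --pt "1 0 0 -5.5 0 0 0"

```text
clock: 19.7
position: [0.5453, 0.0031, 0.1887]
ee_rot: [0.326, 0.945, -0.0, 0.002]
ft_force: [-0.3, 0.5, -1.8]
grip_width: 0.455
grasp_force: 40.8
```

Request:
step_arm --pt "1 0 0 -0.8 0 0 0" --pt "1 0 0 -1.6 0 0 0" --pt "1 0 0 -2 0 0 0" --pt "1 0 0 -2 0 0 0"

```text
clock: 20.1
position: [0.5455, 0.0031, 0.187]
ee_rot: [0.326, 0.945, -0.0, 0.003]
ft_force: [-0.3, 0.5, 2.5]
grip_width: 0.46
grasp_force: 41.3
```

Request:
step_arm --pt "1 0 0 -0.8 0 0 0" --pt "1 0 0 -1.6 0 0 0" --pt "1 0 0 -1.6 0 0 0"

```text
clock: 20.4
position: [0.5462, 0.0032, 0.187]
ee_rot: [0.326, 0.945, 0.0, 0.004]
ft_force: [-2.2, 0.9, 14.1]
grip_width: 0.459
grasp_force: 42.4
```

Request:
step_arm --pt "1 0 0 1.6 0 0 0" --pt "1 0 0 1.6 0 0 0" --pt "0.5 0 0 1.6 0 0 0" --pt "0.4 0 0 1.6 0 0 0" --pt "0.2 0 0 1.6 0 0 0" --pt "0 0 0 1.6 0 0 0" --pt "0 0 0 1.6 0 0 0"

```text
clock: 21.1
position: [0.5452, 0.0031, 0.1864]
ee_rot: [0.326, 0.945, -0.001, 0.002]
ft_force: [0.2, 0.2, 0.8]
grip_width: 1.0
grasp_force: 0.0
```

Request:
step_arm --pt "0 0 0 15 0 0 0" --pt "0 0 0 40 0 0 0" --pt "0 0 0 70 0 0 0" --pt "0 -20 15 100 0 0 0" --pt "0 -45 35 110 0 0 0" --pt "0 -45 35 110 0 0 0"

```text
clock: 21.7
position: [0.4992, 0.0409, 0.2988]
ee_rot: [0.324, 0.946, 0.001, 0.003]
ft_force: [0.6, -0.2, -0.8]
grip_width: 1.004
grasp_force: 0.0
```

Run:
```python
from h import *
w=wsnap('w12.png');print(w['p'],manip.get_obs()['joint_pos'])
m,l,s=comps(w,600)
for x in s: print(x)
yd=R.from_euler('z',-39,degrees=True).apply([0,.014,0]); B=np.array([.5453,.0031,0])
print([wproj(w,B+k*yd+[0,0,z]) for z in(.180,.212) for k in(-1,1)])
for i,_,ce in s:
    z,H=hole(m,l,i)
    for h in H: 
        if h[0]>150: print(i,h,cv2.boxPoints(h[1]).tolist())
```

```text
[0.4992 0.0409 0.2988] [-0.4548  0.0134  0.2881  1.6931 -0.0017  1.4298  0.7427]
(1, array([ 335,    0,   86,   46, 1755], dtype=int32), array([367.4775,  19.9379]))
(9, array([ 128,  125,   53,   50, 1342], dtype=int32), array([155.6162, 146.7355]))
(16, array([ 462,  146,   50,   63, 1343], dtype=int32), array([492.2152, 180.9546]))
(18, array([ 222,  165,   53,  100, 2879], dtype=int32), array([247.9958, 210.0684]))
(67, array([ 373,  235,   70,   54, 1469], dtype=int32), array([407.0197, 262.3669]))
(94, array([ 390,  251,   68,   42, 1105], dtype=int32), array([432.6851, 275.5149]))
(101, array([ 299,  278,   43,   67, 1180], dtype=int32), array([317.8381, 312.3144]))
[array([232.6853, 240.9293]), array([260.855 , 241.4092]), array([231.1027, 257.7926]), array([262.2817, 258.3068])]
1 (214.0, ((356.2000427246094, 23.399995803833008), (16.099689483642578, 16.994115829467773), 63.43495178222656)) [[345.0000305175781, 19.9999942779541], [360.2000427246094, 12.399995803833008], [367.4000549316406, 26.799997329711914], [352.2000427246094, 34.399993896484375]]
18 (461.0, ((248.0, 250.5), (32.0, 15.0), 0.0)) [[232.0, 258.0], [232.0, 243.0], [264.0, 243.0], [264.0, 258.0]]
18 (236.5, ((250.2500457763672, 183.75003051757812), (14.142135620117188, 20.50609588623047), 45.0)) [[238.0000457763672, 186.00003051757812], [252.50003051757812, 171.50003051757812], [262.50006103515625, 181.50003051757812], [248.00006103515625, 196.00003051757812]]
```

```bash
cat > t.py <<'E'
from ik import *
import ik
for g,ti in(((.5455,.003,.096),55),((.5455,.003,.096),50),((.4875,.048,.148),55),((.4875,.048,.148),50),((.4875,.048,.2),50),((.45,.12,.2),50),((.45,.12,.25),55)):
    for y in(-38,):
        c,q=ik.ik(g,ti,y,n=6); m=min((q-lo).min(),(hi-q).min())
        print(g,ti,y,'err',round(float(np.sqrt(2*c)),3),'margin',round(float(m),2),q)
E
timeout 300 python3 t.py
python3 - <<'E'
from h import *
goto((.4875,.048,.18),45,-38);goto((.4875,.048,.148),55,-38);goto((.5455,.003,.096),55,-38)
E
```

```text
(0.5455, 0.003, 0.096) 55 -38 err 0.0 margin 0.0 [-1.5833  0.8391  1.3098  2.2762  0.2439  0.2054  0.0676]
(0.5455, 0.003, 0.096) 50 -38 err 0.0 margin 0.11 [-0.7339  0.2392  0.2698  2.2801  1.3429  0.7318 -0.7087]
(0.4875, 0.048, 0.148) 55 -38 err 0.0 margin 0.07 [ 0.2985  0.3006 -1.1626  2.3193  1.399   1.3121 -0.8151]
(0.4875, 0.048, 0.148) 50 -38 err 0.0 margin 0.07 [-0.6913  0.0546  0.0213  2.3211  1.1598  0.9455 -0.5961]
(0.4875, 0.048, 0.2) 50 -38 err 0.0 margin 0.11 [-0.2985 -0.0476 -0.3953  2.2753  1.0541  1.0226 -0.4421]
(0.45, 0.12, 0.2) 50 -38 err 0.0 margin 0.15 [-1.0874 -0.0056  0.2259  2.2361  0.9862  1.136  -0.5174]
(0.45, 0.12, 0.25) 55 -38 err 0.0 margin 0.18 [-0.9947 -0.0566  0.0774  2.212   1.0284  1.2575 -0.5111]
move mm [  -1.967     0.3891 -130.9382] rotvec [-0.4817 -0.6133 -0.0027] now [0.4999 0.0395 0.2977] 21.75 J [-0.4548  0.0134  0.2881  1.6931 -0.0017  1.4298  0.7427]
move mm [  -0.3159   -0.9008 -160.4411] rotvec [-0.589  -0.7509 -0.0029] now [0.4999 0.0395 0.2977] 21.75 J [-0.4548  0.0134  0.2881  1.6931 -0.0017  1.4298  0.7427]
move mm [  57.6841  -45.9008 -212.4411] rotvec [-0.589  -0.7509 -0.0029] now [0.4999 0.0395 0.2977] 21.75 J [-0.4548  0.0134  0.2881  1.6931 -0.0017  1.4298  0.7427]
```

Request:
step_arm --pt "0 -10 20 0 -0.077 -0.098 0" --pt "0 -18 41 0 -0.154 -0.196 0" --pt "0 -18 41 -10 -0.231 -0.294 0" --pt "0 -18 41 -30 -0.308 -0.392 0" --pt "0 -18 41 -50 -0.385 -0.49 0" --pt "0 -18 41 -70 -0.462 -0.588 0" --pt "0 -18 41 -90 -0.539 -0.687 0" --pt "0 -18 41 -90 -0.589 -0.751 0" --pt "0 -18 41 -90 -0.589 -0.751 0" --pt "0 -18 41 -90 -0.589 -0.751 0"

```text
clock: 22.75
position: [0.4825, 0.079, 0.2062]
ee_rot: [0.289, 0.839, -0.151, 0.435]
ft_force: [0.3, 0.1, 0.2]
grip_width: 1.0
grasp_force: 0.0
```

Run:
```python
from h import *
goto((.4875,.048,.148),55,-38);goto((.5455,.003,.096),55,-38)
```

```text
move mm [ 17.1202 -40.4119 -68.9194] rotvec [-0.0007 -0.0041  0.0013] now [0.4825 0.079  0.2062] 22.75 J [-0.666  -0.045  -0.2204  2.2808  1.0642  1.1883 -0.5577]
move mm [  75.1202  -85.4119 -120.9194] rotvec [-0.0007 -0.0041  0.0013] now [0.4825 0.079  0.2062] 22.75 J [-0.666  -0.045  -0.2204  2.2808  1.0642  1.1883 -0.5577]
```

Request:
step_arm --pt "0 6 -14 -25 0 0 0" --pt "0 12 -28 -50 0 0 0" --pt "0 17 -40 -69 0 0 0" --pt "0 17 -40 -69 0 0 0" --pt "0 17 -40 -69 0 0 0"

```text
clock: 23.25
position: [0.4999, 0.0391, 0.1387]
ee_rot: [0.29, 0.839, -0.15, 0.436]
ft_force: [-0.4, -0.1, 1.1]
grip_width: 1.002
grasp_force: 0.0
```

Run:
```python
from h import *
goto((.5455,.003,.096),55,-38)
w=wsnap('w13.png')
m=cv2.inRange(cv2.cvtColor(w['image'],cv2.COLOR_BGR2HSV),(8,120,40),(28,255,255))
for y in range(60,340,12):
    xs=np.where(m[y,200:300])[0]+200
    if len(xs): print((y,int(xs.min()),int(xs.max()),len(xs)),end=' ')
yd=R.from_euler('z',-38,degrees=True).apply([0,.007,0]); B=np.array([.5455,.003,0])
for z in(.08,.096,.13,.16,.174): print(z,wproj(w,B-yd+[0,0,z]),wproj(w,B+yd+[0,0,z]))
```

```text
move mm [ 57.6885 -45.4959 -53.4712] rotvec [-0.0015 -0.0007  0.0028] now [0.4999 0.0391 0.1387] 23.25 J [-0.6133  0.067  -0.1693  2.36    1.2246  1.0556 -0.7245]
(84, 218, 282, 60) (96, 209, 291, 83) (108, 208, 293, 86) (120, 207, 294, 88) (132, 206, 295, 83) (144, 206, 294, 89) (156, 219, 282, 20) (168, 240, 262, 23) (180, 243, 259, 17) (192, 242, 259, 18) (204, 236, 287, 52) (216, 237, 288, 50) (228, 233, 287, 55) (240, 242, 260, 19) (252, 242, 260, 19) (264, 242, 260, 19) (276, 216, 260, 45) (288, 216, 260, 33) (300, 215, 259, 39) (312, 216, 277, 62) (324, 224, 278, 22) (336, 237, 237, 1) 0.08 [239.5075 182.1674] [257.3878 182.1503]
0.096 [239.3305 201.9662] [257.5637 201.9521]
0.13 [239.0344 246.1606] [257.8622 246.1541]
0.16 [238.8854 286.3807] [258.0197 286.3816]
0.174 [238.8559 305.1208] [258.0551 305.1251]
```

Request:
step_arm --pt "0 12 -9 -11 0 0 0" --pt "0 24 -18 -22 0 0 0" --pt "0 36 -27 -33 0 0 0" --pt "0 48 -36 -44 0 0 0" --pt "0 59 -44 -53.5 0 0 0" --pt "0 59 -44 -53.5 0 0 0" --pt "0 59 -44 -53.5 0 0 0"

```text
clock: 24.0
position: [0.5587, -0.004, 0.0852]
ee_rot: [0.289, 0.839, -0.15, 0.437]
ft_force: [0.3, 0.8, 0.1]
grip_width: 1.003
grasp_force: 0.0
```

Run:
```python
from h import *
goto((.5466,.0044,.096),55,-38)
w=wsnap('w14.png')
m=cv2.inRange(cv2.cvtColor(w['image'],cv2.COLOR_BGR2HSV),(8,120,40),(28,255,255))
for y in range(180,340,12):
    xs=np.where(m[y,220:280])[0]+220
    if len(xs): print((y,int(xs.min()),int(xs.max()),len(xs)),end=' ')
```

```text
move mm [-0.0183 -1.0001  0.0919] rotvec [-0.001   0.0003  0.0008] now [ 0.5587 -0.004   0.0852] 24.0 J [-0.5216  0.2457 -0.0662  2.3209  1.4589  0.9125 -0.8536]
(180, 220, 279, 60) (204, 220, 279, 51) (216, 231, 262, 32) (228, 232, 279, 48) (240, 232, 279, 48) (252, 229, 279, 51) (264, 233, 261, 29) (276, 233, 261, 29) (288, 233, 261, 29) (300, 233, 260, 28) (312, 233, 260, 28) (324, 233, 260, 28) (336, 237, 260, 24)
```

Request:
step_arm --pt "1 0 0 0 0 0 0" --pt "1 0 0 0 0 0 0" --pt "1 0 0 0 0 0 0" --pt "1 0 0 0 0 0 0" --pt "1 0 0 0 0 0 0" --pt "1 0 0 0 0 0 0" --pt "1 0 0 0 0 0 0" --pt "1 0 0 0 0 0 0" --grip_force 45

```text
clock: 24.85
position: [0.5583, -0.0048, 0.0842]
ee_rot: [0.289, 0.839, -0.151, 0.436]
ft_force: [-3.0, 0.2, 2.5]
grip_width: 0.155
grasp_force: 44.8
```

Request:
step_arm --pt "1 0 0 4 0 0 0" --pt "1 -2 2 12 0 0 0" --pt "1 -5 5 25 0 0 0" --pt "1 -10 10 40 0 0 0" --pt "1 -15 15 55 0 0 0" --pt "1 -20 20 70 0 0 0" --pt "1 -25 25 85 0 0 0" --pt "1 -25 25 88 0 0 0" --pt "1 -25 25 88 0 0 0"

```text
clock: 25.75
position: [0.5333, 0.0202, 0.1725]
ee_rot: [0.289, 0.839, -0.15, 0.436]
ft_force: [0.7, -0.4, -2.5]
grip_width: 0.153
grasp_force: 44.2
```

Run:
```python
from h import *
goto((.565,.1205,.185),55,0)
```

```text
move mm [ 46.9885 100.3067   1.7983] rotvec [-0.001  -0.0005  0.664 ] now [0.5333 0.0202 0.1725] 25.75 J [-0.559   0.0249 -0.12    2.3054  1.2259  1.0144 -0.5881]
```

Request:
step_arm --pt "1 4 8 0 0 0 0.06" --pt "1 10 22 0 0 0 0.14" --pt "1 16 36 0 0 0 0.24" --pt "1 23 50 0 0 0 0.34" --pt "1 30 64 0 0 0 0.44" --pt "1 37 78 0 0 0 0.54" --pt "1 43 90 0 0 0 0.62" --pt "1 47 100 0 0 0 0.664" --pt "1 47 100 0 0 0 0.664" --pt "1 47 100 0 0 0 0.664"

```text
clock: 26.75
position: [0.5799, 0.1192, 0.171]
ee_rot: [0.001, 0.888, -0.001, 0.461]
ft_force: [0.1, -0.4, -3.0]
grip_width: 0.151
grasp_force: 44.2
```

Run:
```python
from h import *
goto((.6556,.1205,.183),55,0)
S,D=snap('scene','s15.png'),snap('side','d15.png')
m,l,s=comps(S,40)
for x in s:
    if 270<x[2][0]<325 and 180<x[2][1]<300: print(x, [(round(h[0]),h[1]) for h in hole(m,l,x[0])[1]])
g=manip.get_obs()['position']-R.from_quat(manip.get_obs()['ee_rot']).apply([0,0,.019])
print('pred eye px',proj(S,[g+[0,dy,.1169-dz] for dz in(0,.032) for dy in(-.014,.014)]))
```

```text
move mm [91.0491  1.2689  1.2522] rotvec [ 0.001  -0.0024  0.0021] now [0.5799 0.1192 0.171 ] 26.75 J [-0.4205 -0.0763 -0.099   2.4062  1.7389  0.4215 -0.5088]
(28, array([294, 187,  18,  35, 185], dtype=int32), array([302.0973, 201.6054])) []
(37, array([284, 231,  30,  31, 694], dtype=int32), array([298.3156, 245.7435])) [(26, ((299.0, 247.5), (10.0, 3.0), -0.0))]
pred eye px [[297.5397 183.0997]
 [309.3325 184.4705]
 [296.6875 194.4528]
 [308.2965 195.8477]]
```

Request:
step_arm --pt "1 0 1.3 1.5 0 0 0" --pt "1 12 1.3 1.5 0 0 0" --pt "1 24 1.3 1.5 0 0 0" --pt "1 36 1.3 1.5 0 0 0" --pt "1 45 1.3 1.5 0 0 0" --pt "1 50 1.3 1.5 0 0 0" --pt "1 50 1.3 1.5 0 0 0"

```text
clock: 27.55
position: [0.6308, 0.1212, 0.1734]
ee_rot: [0.0, 0.887, -0.0, 0.461]
ft_force: [0.1, -0.4, -2.7]
grip_width: 0.153
grasp_force: 44.2
```

Run:
```python
from h import *
goto((.6556,.1205,.183),55,0)
S=snap('scene','s16.png');D=snap('side','d16.png');w=wsnap('w16.png')
g=manip.get_obs()['position']-R.from_quat(manip.get_obs()['ee_rot']).apply([0,0,.019]); print(g)
m,l,s=comps(S,40)
for x in s:
    if 270<x[2][0]<325 and 180<x[2][1]<300: print(x, [(round(h[0]),h[1]) for h in hole(m,l,x[0])[1]])
print('pred eye outer px',proj(S,[g+[0,dy,.1169+dz] for dz in(-.038,.006) for dy in(-.020,.020)]).tolist())
print('pred cup',proj(S,[g+[0,0,-.074]]),'tip',proj(S,[(.636,.1195,.292)]))
# grey hook tip pixels around the eye in scene: low saturation bright
x0,y0=288,190; c=S['image'][y0:y0+30,x0:x0+26]; h=cv2.cvtColor(c,cv2.COLOR_BGR2HSV)
for r in range(30): print(y0+r,''.join('B' if (8<=a<=30 and b>110) else ('.' if v>140 else ('h' if v>75 else 'k')) for a,b,v in h[r]))
m,l,s=comps(w,1500)
for x in s: print(x)
print('wrist pred cup',wproj(w,g+[0,0,-.074]))
```

```text
move mm [40.0938 -0.7462 -1.0856] rotvec [ 0.0005 -0.0012  0.0006] now [0.6308 0.1212 0.1734] 27.55 J [-0.3957  0.0278 -0.0613  2.2995  1.8049  0.3822 -0.5254]
[0.6144 0.1215 0.1842]
(31, array([292, 190,  20,  32, 215], dtype=int32), array([301.3302, 202.3488])) []
(40, array([282, 231,  31,  43, 812], dtype=int32), array([296.665 , 256.0985])) [(34, ((298.0, 259.0), (12.0, 4.0), 0.0))]
pred eye outer px [[292.02306855461495, 207.04832986820253], [309.1888449498656, 209.1880717897749], [293.1400569424663, 191.06804073797835], [310.695321218754, 193.15959490666492]]
pred cup [[296.4386 258.6978]] tip [[299.444  202.7145]]
190 ..kkkkBBBkkkkkkkkkkkkkkkkk
191 .hkkkBBBBBBBBBBBBkkkkkkkkk
192 .hkkkBBBBBBBBBBBBBBBBBBBkk
193 .hkkkBBBBBBBBBBBBBBBBBBBkk
194 hkkkkBBBkkkBBBBBBBBBBBBkkk
195 hkkkkBBBkkkkkkkkkkBBBBBkkk
196 kkkkkBBBkkkkkkkkkkkkBBBkkk
197 kkkkkBBBkkkkkkkkkkkkBBBkkk
198 kkkkkBBBkkkkkkkkkkkkBBBkkk
199 kkkkkBBBkkkkkkkkkkkkBBBkkk
200 kkkkkBBBkkkkkkkkkkkkBBBkkk
201 kkkkkBBBkkhhhhkkkkkBBBBkkk
202 kkkkBBBBkkkkkkkkkkkBBBkkkk
203 kkkkBBBBkkkkkkkkkkkBBBkkkk
204 hkkkBBBBkkkkkkkkkkkBBBkkkk
205 .kkkBBBBBhkkkkBkkkkBBBkkkk
206 .hkkBBBBBhhhhBBBBBBBBBkkkk
207 ..kkBBBBBhhhhBBBBBBBBBkkkk
208 ..hkkkkkhhhhhBBBBBBBBBkkkk
209 ...kkkkkhhhhhBBBBkBBBBkkkk
210 ...hkkkkhhhhhBBBkkkkkkkkkk
211 ....hkkkhhhhkBBBkkkkkkkkkk
212 .....kkhhhhhBBBBkkkkkkkkkk
213 .....kkhhhhhBBBBkkkkkkkkkh
214 .....kkhhhhkBBBBkkkkkkkkh.
215 ..h.hkkhhhhBBBBkkkkkkkh...
216 h...hkkhhhhhBBBhhkkkkk....
217 k...hkhhhhhBBBBhkkkkkk....
218 khh.hkhhhhhBBBBhkkkkkk....
219 kkkhkkhhhhkBBBB.hkkkkkh..h
(2, array([  114,    66,   206,   273, 22567], dtype=int32), array([236.6555, 163.4557]))
(4, array([ 395,   93,  113,   70, 3440], dtype=int32), array([454.2991, 127.2404]))
(151, array([ 404,  195,   59,   30, 1539], dtype=int32), array([432.95  , 208.5419]))
(153, array([  75,  196,   29,  135, 2690], dtype=int32), array([ 87.6245, 261.2372]))
wrist pred cup [250.2705 133.6865]
```

The hook tip shows at scene (299.5,201), inside the eye opening (columns 296 to 307). Going on over the hook.

Request:
step_arm --pt "1 0 -1.3 1.5 0 0 0" --pt "1 7 -1.3 1.5 0 0 0" --pt "1 14 -1.3 1.5 0 0 0" --pt "1 21 -1.3 1.5 0 0 0" --pt "1 28 -1.3 1.5 0 0 0" --pt "1 35 -1.3 1.5 0 0 0" --pt "1 40 -1.3 1.5 0 0 0" --pt "1 40 -1.3 1.5 0 0 0"

```text
clock: 28.5
position: [0.6709, 0.12, 0.175]
ee_rot: [0.0, 0.887, -0.0, 0.461]
ft_force: [-0.7, -0.6, -2.2]
grip_width: 0.152
grasp_force: 44.2
```

Request:
step_arm --pt "1 0 0 -5 0 0 0" --pt "1 0 0 -10 0 0 0" --pt "1 0 0 -15 0 0 0" --pt "1 0 0 -18 0 0 0" --pt "1 0 0 -18 0 0 0"

```text
clock: 29.0
position: [0.6699, 0.1201, 0.1565]
ee_rot: [-0.0, 0.887, -0.0, 0.461]
ft_force: [-0.1, 0.2, -2.9]
grip_width: 0.152
grasp_force: 44.2
```

Request:
step_arm --pt "1 0 0 -1 0 0 0" --pt "1 0 0 -2 0 0 0" --pt "1 0 0 -3 0 0 0" --pt "1 0 0 -3 0 0 0"

```text
clock: 29.4
position: [0.6702, 0.1201, 0.154]
ee_rot: [-0.0, 0.887, -0.0, 0.461]
ft_force: [-0.5, 0.2, -2.6]
grip_width: 0.155
grasp_force: 44.2
```

Request:
step_arm --pt "1 0 0 -0.7 0 0 0" --pt "1 0 0 -1.4 0 0 0" --pt "1 0 0 -1.4 0 0 0"

```text
clock: 29.7
position: [0.6702, 0.1201, 0.1526]
ee_rot: [-0.0, 0.887, -0.0, 0.461]
ft_force: [-0.2, -0.7, -2.1]
grip_width: 0.156
grasp_force: 44.2
```

Request:
step_arm --pt "1 0 0 -0.7 0 0 0" --pt "1 0 0 -1.4 0 0 0" --pt "1 0 0 -1.4 0 0 0"

```text
clock: 30.0
position: [0.6709, 0.1202, 0.1522]
ee_rot: [0.0, 0.887, -0.0, 0.462]
ft_force: [-0.4, -0.4, 3.2]
grip_width: 0.158
grasp_force: 44.6
```

Request:
step_arm --pt "1 0 0 -0.7 0 0 0" --pt "1 0 0 -1.4 0 0 0" --pt "1 0 0 -1.4 0 0 0"

```text
clock: 30.3
position: [0.6716, 0.1203, 0.1522]
ee_rot: [0.0, 0.886, -0.0, 0.463]
ft_force: [-0.9, 0.3, 7.9]
grip_width: 0.154
grasp_force: 45.2
```

Contact came at z .1522, exactly as predicted for the eye seated on the hook. I'll relax, open gently and back off along x.

Request:
step_arm --pt "1 0 0 1.2 0 0 0" --pt "1 0 0 1.2 0 0 0" --pt "0.82 0 0 1.2 0 0 0" --pt "0.75 0 0 1.2 0 0 0" --pt "0.6 0 0 1.2 0 0 0" --pt "0.4 0 0 1.2 0 0 0" --pt "0.3 0 0 1.2 0 0 0" --pt "0.3 0 0 1.2 0 0 0"

```text
clock: 31.1
position: [0.6702, 0.1201, 0.1509]
ee_rot: [-0.0, 0.887, -0.0, 0.461]
ft_force: [-0.2, -0.0, 0.5]
grip_width: 0.704
grasp_force: 0.0
```

Run:
```python
from h import *
print(manip.get_obs()['position'],manip.get_obs()['ft_force'])
S=snap('scene','s17.png');m,l,s=comps(S,40)
for x in s:
    if 270<x[2][0]<325 and 180<x[2][1]<310: print(x)
B=np.array([.655,.120,.068]);print('pred cup c',proj(S,[B+[0,0,.021]]),'eye',proj(S,[B+[0,d,z] for z in(.174,.218) for d in(-.02,.02)]).tolist())
```

```text
[0.6702 0.1201 0.1509] [-0.1845 -0.0498  0.5492]
(38, array([289, 208,  19,  15, 119], dtype=int32), array([298.2269, 213.    ]))
(44, array([279, 230,  31,  62, 936], dtype=int32), array([293.9017, 270.1122]))
pred cup c [[293.2203 275.8721]] eye [[288.48030411916176, 224.4156077439026], [305.9737262877308, 226.7028611034889], [289.5402166052522, 208.49809627456892], [307.43833101587757, 210.7399026039152]]
```

Request:
step_arm --pt "0.3 -4 0 2 0 0 0" --pt "0.3 -12 0 6 0 0 0" --pt "0.3 -24 0 12 0 0 0" --pt "0.3 -40 0 18 0 0 0" --pt "0.3 -60 0 24 0 0 0" --pt "0.3 -80 0 30 0 0 0" --pt "0.3 -100 0 60 0 0 0" --pt "0.3 -115 0 90 0 0 0"

```text
clock: 31.95
position: [0.5554, 0.1198, 0.2373]
ee_rot: [-0.0, 0.888, -0.001, 0.461]
ft_force: [1.0, -0.8, 0.7]
grip_width: 0.701
grasp_force: 0.0
```

Run:
```python
from h import *
o=manip.get_obs();print(o['position'],o['ft_force'],o['clock'])
for k in range(2):
    S=snap('scene',f's18{k}.png');D=snap('side',f'd18{k}.png')
    for n,c in(('S',S),('D',D)):
        m,l,s=comps(c,40)
        for x in s:
            if (n=='S' and 190<x[2][0]<375 and 150<x[2][1]<310) or (n=='D' and 190<x[2][0]<320 and 80<x[2][1]<230): print(n,x[1],x[2].round(1))
B=np.array([.655,.120,.068])
for c in(S,D): print('hung pred cup',proj(c,[B+[0,0,.021]]).tolist(),'eye',proj(c,[B+[0,0,.196]]).tolist(),'tall cup',proj(c,[[.443,.270,.052]]).tolist(),'tall eye',proj(c,[[.443,.270,.233]]).tolist())
d7=np.load('pics/s7.png.npz')['image'].astype(int);df=np.abs(S['image'].astype(int)-d7).max(2)>60
k,l,s,ce=cv2.connectedComponentsWithStats(df.astype(np.uint8))
for i in range(1,k):
    if s[i,4]>30: print('diff scene',s[i],ce[i].round(0))
```

```text
[0.5554 0.1198 0.2373] [ 0.9644 -0.8327  0.7358] 31.95
S [345 178  27  78 702] [358.  226.5]
S [196 194  17  17 115] [204.9 199.8]
S [290 208  18  15  88] [298.7 213.1]
S [196 218  20  25 347] [205.8 230.5]
S [236 223  19  33 364] [246.2 235.3]
S [278 230  31  62 928] [293.1 269.5]
D [277 122  20  67 480] [286.5 164.2]
D [296 140  12  14  80] [300.3 147.6]
D [216 145  14  37 254] [223. 169.]
D [315 165   7   9  44] [317.2 169.8]
D [306 172  11  40 153] [310.9 192.9]
S [345 178  27  77 698] [358.  226.5]
S [196 194  17  17 115] [204.9 199.8]
S [290 208  18  15  90] [298.6 213.1]
S [196 218  20  25 347] [205.8 230.5]
S [236 223  19  33 369] [246.  235.2]
S [278 230  32  61 922] [293.6 269.1]
D [276 121  20  68 477] [286.2 164.3]
D [296 140  12  14  74] [300.2 147.4]
D [216 146  14  36 250] [223.  169.4]
D [314 165   8   9  43] [317.3 169.9]
D [306 172  11  40 152] [310.9 192.7]
hung pred cup [[293.2203319747416, 275.8720597294162]] eye [[297.8243482950464, 217.67511762535804]] tall cup [[355.33462713152437, 243.08809324008257]] tall eye [[364.402620303097, 188.46710103276888]]
hung pre
[... 634 characters left out ...]
45] [489.  86.]
diff scene [270  90   6  21  59] [273. 101.]
diff scene [304  95  19  28 210] [313. 114.]
diff scene [293  96   8  12  40] [297. 102.]
diff scene [ 380  101   78   83 1875] [417. 146.]
diff scene [294 123  12  12  59] [300. 128.]
diff scene [431 122  12  11  48] [437. 126.]
diff scene [280 126   7   5  35] [283. 128.]
diff scene [304 129  19   7  55] [313. 132.]
diff scene [304 135  32  39 677] [317. 158.]
diff scene [149 161  12  38 170] [155. 178.]
diff scene [286 186   7  14  46] [289. 193.]
diff scene [315 190   8  13  41] [319. 196.]
diff scene [289 208  19  15 112] [298. 213.]
diff scene [156 219   8  10  57] [160. 224.]
diff scene [ 278  230   32   62 1034] [293. 269.]
```

The wide basket hangs on the freed hook: scene cup and eye match the prediction. The only other changes in the scene are the arm and the emptied tray spot. I'll let the swing die down, then hand in.

Request:
step_arm --pt "0.3 -5 0 40 0 0 0" --pt "0.3 -5 0 60 0 0 0" --pt "0.3 -5 0 60 0 0 0" --pt "0.3 -5 0 60 0 0 0" --pt "0.3 -5 0 60 0 0 0" --pt "0.3 -5 0 60 0 0 0" --pt "0.3 -5 0 60 0 0 0" --pt "0.3 -5 0 60 0 0 0" --pt "0.3 -5 0 60 0 0 0" --pt "0.3 -5 0 60 0 0 0"

```text
clock: 33.15
position: [0.5525, 0.1198, 0.2977]
ee_rot: [0.0, 0.887, -0.001, 0.462]
ft_force: [-0.1, -0.6, 0.5]
grip_width: 0.7
grasp_force: 0.0
```

Request:
step_arm --pt "0.3 0 0 0 0 0 0" --pt "0.3 0 0 0 0 0 0" --pt "0.3 0 0 0 0 0 0" --pt "0.3 0 0 0 0 0 0" --pt "0.3 0 0 0 0 0 0" --pt "0.3 0 0 0 0 0 0" --pt "0.3 0 0 0 0 0 0" --pt "0.3 0 0 0 0 0 0" --pt "0.3 0 0 0 0 0 0" --pt "0.3 0 0 0 0 0 0"

```text
clock: 34.15
position: [0.5524, 0.1198, 0.2977]
ee_rot: [0.0, 0.887, -0.001, 0.462]
ft_force: [0.0, -1.0, -0.2]
grip_width: 0.7
grasp_force: 0.0
```

Run:
```python
from h import *
S=snap('scene','s19.png');m,l,s=comps(S,80)
for x in s:
    if 270<x[2][0]<375 and 170<x[2][1]<310: print(x[1],x[2].round(1))
print(manip.hand_in())
```

```text
[345 178  27  77 699] [358.  226.4]
[290 208  18  15  89] [298.6 213.1]
[278 230  32  61 920] [293.6 269.2]
the job is handed in; nothing more can be done
None
```

The job is handed in at about 34 s: the tall basket stands upright on the round steel block and the wide basket hangs on the freed hook, after I stood it briefly on the open table to regrip it; the hand-in returned no verdict.

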